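Set out the tasting vials on the shop counter

TASK

Set up the plum-syrup tasting: lift the cover of the storage rack over its bumps, slide it fully open and let it down. Then move every vial from the storage rack into a free hole of the tasting rack, each fully seated and upright, leaving the vial already there in its rack. Finally lift the empty storage rack's cover back over the bumps and leave it fully shut, without disturbing the other goods.

Things in the scene. Friction and masses are not known exactly. Their poses are not given: they have to be found in the camera images.
- stock: storage rack, FIXED: a medium-brown wooden block 70 mm (x) by 272 mm (y) by 60 mm high under a sliding cover. One row of five holes along its y at -100, -50, 0, 50 and 100 mm, each 28 mm wide, 45 mm deep: a vial in it has its foot 15 mm and top 125 mm above the work surface. Origin: middle of the underside; x across the row, the way the cover opens; y along the row, z up
- stock_panel (a point): top middle of the storage rack's left (+y) side panel, 132 mm above the work surface; a like panel stands on its right (-y). Each is upright, 12 mm thick (mid-thickness 142 mm from the rack's middle), runs from 35 mm before to 115 mm beyond the row in x, and carries an end of the cover. Axes as the rack
- stock_bump (a point): top of the steel bump on the left panel (a like one on the right): 8 mm high, from 27 to 35 mm beyond the row in the rack's x, just in front of the shut cover's leading edge. The cover must be lifted more than 8 mm to pass, else it moves only 5 mm, and stay lifted until its travel is above 0.057 m (opening) or below 0.005 m (shutting)
- cover (a joint): travel of the storage rack's cover along the rack's +x, in m: 0 = shut, over the vials, 0.085 = fully open, beyond the row. The cover is a thin plywood board 44 mm (x) by 296 mm (y) by 8 mm, about 250 g; its underside lies 132 mm above the work surface on the two side panels. It cannot turn. Sliding drag about 1 N
- cover_lift (a joint): how far the cover is lifted off the panels, in m: 0 = resting, at most 0.022; it falls back by its weight alone
- cover_grip (a point): grip point of the cover's handle, a dark wooden upright fin 14 mm thick (y), 46 mm long (x), 44 mm tall, sticking out past the middle of the cover's +x edge. Point: mid thickness, 50 mm in +x from the cover's middle, 20 mm below the fin's top, 142 mm above the work surface while the cover rests. Axes as the rack; pinch it from above, fingers closing along y
- serve: tasting rack: a plain dark wooden block, loose on the work surface, 80 mm (x) by 310 mm (y) by 60 mm high, 0.95 kg. One row of six holes along its y at -125, -75, -25, 25, 75 and 125 mm from the middle, each 28 mm wide and 45 mm deep (a seated vial's centre is 70 mm above the rack's underside). Origin: middle of the underside; x across the row, y along it, z up
- vial1_mid (a point): capped tasting vial, a round upright cylinder 24 mm in diameter and 110 mm tall, about 60 g: dark red body with a paper band, black cap on the top 25 mm; this point is its centre, half-way up (55 mm above its foot), z along the vial towards the cap. Starts in a hole of the storage rack; may be absent
- vial2_mid (a point): capped tasting vial, a round upright cylinder 24 mm in diameter and 110 mm tall, about 60 g: dark red body with a paper band, black cap on the top 25 mm; this point is its centre, half-way up (55 mm above its foot), z along the vial towards the cap. Starts in a hole of the storage rack; may be absent
- vial3_mid (a point): capped tasting vial, a round upright cylinder 24 mm in diameter and 110 mm tall, about 60 g: dark red body with a paper band, black cap on the top 25 mm; this point is its centre, half-way up (55 mm above its foot), z along the vial towards the cap. Starts in a hole of the storage rack; may be absent
- vial4_mid (a point): capped tasting vial, a round upright cylinder 24 mm in diameter and 110 mm tall, about 60 g: dark red body with a paper band, black cap on the top 25 mm; this point is its centre, half-way up (55 mm above its foot), z along the vial towards the cap. Starts in a hole of the storage rack; may be absent
- vial5_mid (a point): capped tasting vial, a round upright cylinder 24 mm in diameter and 110 mm tall, about 60 g: dark red body with a paper band, black cap on the top 25 mm; this point is its centre, half-way up (55 mm above its foot), z along the vial towards the cap. Starts in a hole of the storage rack; may be absent
- kept1_mid (a point): capped tasting vial, a round upright cylinder 24 mm in diameter and 110 mm tall, about 60 g: dark red body with a paper band, black cap on the top 25 mm; this point is its centre, half-way up (55 mm above its foot), z along the vial towards the cap. If present it already stands in a hole of the tasting rack and stays there
- kept2_mid (a point): capped tasting vial, a round upright cylinder 24 mm in diameter and 110 mm tall, about 60 g: dark red body with a paper band, black cap on the top 25 mm; this point is its centre, half-way up (55 mm above its foot), z along the vial towards the cap. If present it already stands in a hole of the tasting rack and stays there
- kept3_mid (a point): capped tasting vial, a round upright cylinder 24 mm in diameter and 110 mm tall, about 60 g: dark red body with a paper band, black cap on the top 25 mm; this point is its centre, half-way up (55 mm above its foot), z along the vial towards the cap. If present it already stands in a hole of the tasting rack and stays there
- dressing: bystander: a dark bottle 190 mm tall and 66 mm wide; origin under its middle
- pickle_jar: bystander: a squat jar 85 mm tall and 80 mm wide; origin under its middle
- gift_box: bystander: a flat maroon gift box 90 x 140 x 45 mm; origin under its middle
- sample_cup: bystander: a white bowl 50 mm high and 90 mm wide; origin under its middle

How it is judged:
On the way, in this order (a step that is already met when the one before it is completed fails the run):
1. the storage rack's cover is lifted over its bumps, slid open (past 65 mm) and resting again (value of joint cover above 0.065 m and value of joint cover_lift below 0.004 m), for 0.2 s.
2. every vial stands seated in a hole of the tasting rack (z of vial1_mid in the frame of serve between 0.06 and 0.078 m and x of vial1_mid in the frame of serve between -0.01 and 0.01 m and y of vial1_mid in the frame of serve between -0.137 and 0.137 m and angle between each of vial1_mid, vial2_mid, vial3_mid, vial4_mid, vial5_mid, kept1_mid, kept2_mid, kept3_mid's own z axis and vertical below 0.2 rad and z of vial2_mid in the frame of serve between 0.06 and 0.078 m and x of vial2_mid in the frame of serve between -0.01 and 0.01 m and y of vial2_mid in the frame of serve between -0.137 and 0.137 m and z of vial3_mid in the frame of serve between 0.06 and 0.078 m and x of vial3_mid in the frame of serve between -0.01 and 0.01 m and y of vial3_mid in the frame of serve between -0.137 and 0.137 m and z of vial4_mid in the frame of serve between 0.06 and 0.078 m and x of vial4_mid in the frame of serve between -0.01 and 0.01 m and y of vial4_mid in the frame of serve between -0.137 and 0.137 m and z of vial5_mid in the frame of serve between 0.06 and 0.078 m and x of vial5_mid in the frame of serve between -0.01 and 0.01 m and y of vial5_mid in the frame of serve between -0.137 and 0.137 m and z of kept1_mid in the frame of serve between 0.06 and 0.078 m and x of kept1_mid in the frame of serve between -0.01 and 0.01 m and y of kept1_mid in the frame of serve between -0.137 and 0.137 m and z of kept2_mid in the frame of serve between 0.06 and 0.078 m and x of kept2_mid in the frame of serve between -0.01 and 0.01 m and y of kept2_mid in the frame of serve between -0.137 and 0.137 m and z of kept3_mid in the frame of serve between 0.06 and 0.078 m and x of kept3_mid in the frame of serve between -0.01 and 0.01 m and y of kept3_mid in the frame of serve between -0.137 and 0.137 m), for 0.2 s.
3. the cover is back over its bumps, shut and resting (value of joint cover below 0.007 m and value of joint cover_lift below 0.004 m), for 0.2 s.
At the end, for the whole second after the job is handed in: Every vial, the one already there included, stands in a hole of the tasting rack: its centre within 10 mm of the row's centre line and 60 to 78 mm above the rack's underside, tilted less than 0.2 rad, at rest; the storage rack's cover is shut (travel under 7 mm, lift under 4 mm) (all of step 2 and all of step 3 and linear speed of each of vial1, vial2, vial3, vial4, vial5, kept1, kept2, kept3, serve below 0.02 m/s); the robot touches nothing.
It fails at once if a bystander (bottle, jar, gift box, bowl) is shoved by more than 30 mm (distance of any of dressing, pickle_jar, gift_box, sample_cup from where it was at the start of the episode above 0.03 m).
Of vial1, vial2, vial3, vial4, vial5 only 3 to 5 are there at a start; the rules pass over those that are not, and their reading is None.
Of kept1, kept2, kept3 only 1 to 1 are there at a start; the rules pass over those that are not, and their reading is None.
At some moment in a run one of serve may be knocked a few centimetres aside while the robot is not near it.
Once in a run the grip may slacken for a moment while it holds something.
It also fails if it takes over 210 s, if anything falls off the work surface, if the arm or the gripper's body presses on something with over 40 N, if the wrist force passes 120 N, or if a joint passes its speed limit or range.

ROBOT

A 6-joint arm with a two-finger parallel gripper is mounted at the origin on the work surface. World frame = base frame: x ahead of the robot, y to its left, z up, the work surface at z = 0. Lengths are in m, angles in rad, forces in N, time in s.
With the tool pointing down it reaches from about 0.25 to 0.775 m from the base axis. Payload 4 kg.
Tool frame: the origin (TCP) lies on the centre line of the jaws, within the pads' length; the fingertips stand 8 mm ahead of it and the grasp point (between the pads) lies 11 mm behind it; y points along the fingers, x is the direction in which the jaws open and shut, and the axes are right-handed (so a half turn about y gives the same grasp; the last joint's range is limited). The gripper opens to 94 mm and grips with 3 to 60 N. Pads are 16 mm wide; open, the fingers measure 119 mm over their backs; the gripper's body (75 mm by 177 mm) begins 78 mm behind the grasp point.
Start: joints at [-1.379, 0.087, 1.371, -0, 1.684, -0.103], TCP at [0.16, -0.526, 0.214] pointing down, gripper open.
Joint ranges: [-3.1, 3.1], [-0.76, 2.03], [0.27, 2.55], [-1.08, 4.22], [0.17, 2.65], [-2.57, 2.57]. Speed limits (rad/s): [2.79, 2.79, 3.14, 3.14, 3.14, 3.14].

INTERFACE

Orientations are given as [roll, pitch, yaw] about the fixed x, y, z axes, in that order (R = Rz(yaw) Ry(pitch) Rx(roll)).
In Python, from bench import robot gives the robot as it stands.
- The arm moves only by the tool step_arm, never from a script. Its argument "commands" is a list of rows, each an object with "xyz": the shift along the world's x, y, z in m, a list of three; "twist": the turn, a rotation vector about the world's x, y, z in degrees, a list of three. In form: [{"xyz": [tx, ty, tz], "twist": [ax, ay, az]}, ...]. A call has 1 to 12 rows; each row is the pose to reach, as a shift and turn from the pose commanded when the call began; what a row does not reach only later rows make up. A row lasts 1/12 s, in which the tool goes at most 41.7 mm and 7.16 degrees, less where a joint would pass 70% of its speed; a pose out of reach is approached as far as the arm can. A call with a gripper value outside its range is refused whole. "fingers" is the closure in counts, from 0 (fully open) to 255 (shut), set as the call begins (left out, the last holds). The fingers move at their own pace and stop on an object; the grip force is fixed at half the most. Time passes only in rows, so rows that repeat a pose let the fingers close. It gives the time, the measured TCP pose, the force and the opening at its end, in the units of the state.
- robot.get_obs(): the state, without advancing time (a new reading comes with each control period).
- robot.snapshot(name): name is "scene" or "top"; returns (picture, depth): 480x640x3 uint8, red, green, blue; 480x640 float32, m along the optical axis (not along the pixel's ray), 0 where there is no reading.
- robot.camera_info(name): a dict with "fx", "fy", "cx", "cy" (pixels), "k1" (the pictures are not rectified: a ray, as slopes to the right and down, at radius r is drawn at 1 + k1 r^2 times it, then the intrinsics apply), "R" (3x3) and "t" (3): a world point X has camera coordinates R X + t. Camera axes: x right, y down, z forward; pixel columns grow to the right and rows downward; lengths in m; the calibration is good to about 2 mm. A picture is of the moment at which its call begins. camera_info takes no time and is no camera call.
- robot.close_job(): hands the job in, once; it reports no verdict.
The state is a dict: "time": time; "joint_positions": joint angles; "qvel": joint speeds; "joint_torque": joint torques, N m; "tool_pos": TCP position; "ee_rot": TCP orientation; "wrist_force": force on the tool from outside, world axes, zero at the start; "wrist_torque": the same for the moment, N m; "width": finger opening in m.
Only numpy, scipy, OpenCV 4.12 (cv2) and the standard library are available. Lean on these libraries where they do the work, as an engineer would, in place of code of your own. Each camera call takes 0.05 s, during which the arm holds its last target.

## Working session

There is one attempt and no reset: what is moved stays moved. The work goes in short steps, Python scripts to look and compute and a tool call to move; the robot and the scene stay as the last step left them, time stands still between calls to the robot, and variables do not carry over. Pictures are saved under pics/ and viewed, and the job is handed in when it is done.

Besides the shell and the picture viewer there is one more tool, called after "Emit:" by a JSON object that holds its "fn" and its "kwargs", one argument or row to a line. step_arm: Moves the arm, as the interface text tells. Its arguments: {"type":"object","properties":{"commands":{"type":"array"},"fingers":{"type":"number"}},"required":["commands"]}

```bash
mkdir -p pics
cat > h.py <<'E'
import numpy as np, cv2
from bench import robot
def snap(n,f):
    p,d=robot.snapshot(n); cv2.imwrite(f'pics/{f}.png',p[:,:,::-1]); np.savez(f'pics/{f}.npz',p=p,d=d); return p,d
def pts(n,d):
    c=robot.camera_info(n); v,u=np.mgrid[0:480,0:640]
    K=np.array([[c['fx'],0,c['cx']],[0,c['fy'],c['cy']],[0,0,1]])
    uv=np.stack([u,v],-1).reshape(-1,1,2).astype(float)
    s=cv2.undistortPoints(uv,K,np.array([c['k1'],0,0,0.])).reshape(480,640,2)
    X=np.dstack([s*d[...,None],d]); 
    return (X-np.array(c['t']))@np.array(c['R'])
def ray(n,u,v,z):
    c=robot.camera_info(n);R=np.array(c['R']);t=np.array(c['t'])
    K=np.array([[c['fx'],0,c['cx']],[0,c['fy'],c['cy']],[0,0,1]])
    s=cv2.undistortPoints(np.array([[[u,v]]],float),K,np.array([c['k1'],0,0,0.])).ravel()
    o=-R.T@t; r=R.T@np.array([s[0],s[1],1]); return o+r*(z-o[2])/r[2]
E
python3 - <<'E'
from h import *
for n in('scene','top'):
    p,d=snap(n,n+'0'); c=robot.camera_info(n); print(n,{k:np.round(v,3).tolist() for k,v in c.items()}, (d>0).mean())
print(robot.get_obs())
E
```

```text
scene {'fx': 465.814, 'fy': 465.814, 'cx': 314.94, 'cy': 238.971, 'k1': -0.113, 'R': [[-0.556, 0.831, -0.003], [0.588, 0.391, -0.708], [-0.588, -0.396, -0.706]], 't': [0.34, -0.282, 1.594]} 0.995673828125
top {'fx': 593.757, 'fy': 593.757, 'cx': 313.544, 'cy': 228.685, 'k1': 0.002, 'R': [[0.019, -1.0, 0.018], [-0.981, -0.022, -0.192], [0.193, -0.014, -0.981]], 't': [-0.041, 0.613, 1.863]} 0.9960677083333334
{'time': 0.1, 'joint_positions': array([-1.37912571e+00,  8.78936118e-02,  1.37209835e+00,  7.52867144e-06,
        1.68361246e+00, -1.03049465e-01]), 'qvel': array([ 0.00015244, -0.00110194, -0.0049763 , -0.0010011 ,  0.00012466,
       -0.00042408]), 'joint_torque': array([ 1.10915869e-03, -3.41253877e+01, -3.03302014e+01,  7.18779140e-02,
        3.04504589e-02, -1.05239501e-04]), 'tool_pos': array([ 0.15969178, -0.52580195,  0.2124168 ]), 'ee_rot': array([-1.57058194,  0.00200033, -1.27607519]), 'wrist_force': array([ 0.11496019, -0.41769831, -0.82882507]), 'wrist_torque': array([-0.01056357,  0.0396026 , -0.01711482]), 'width': 0.09375981155239914}
```

View pics/top0.png

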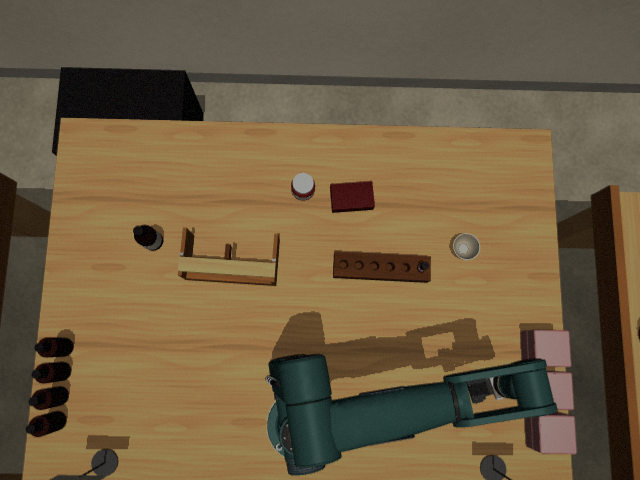

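View pics/scene0.png

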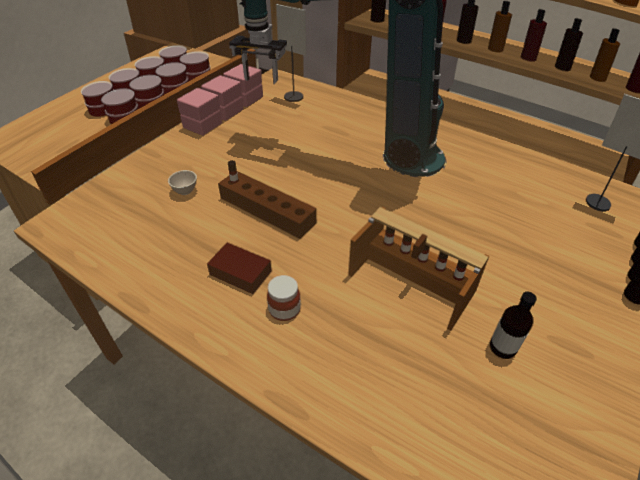

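The top view shows the cover shut at about (228,267) with the fin at (230,250). The tasting rack spans (335..430, 267), with one vial at its right (-y) end at (422,267). The scene view shows five vials under the cover, so all five must be moved. Next I'll measure.

Run:
```python
from h import *
f=np.load('pics/top0.npz');p,d=f['p'],f['d']
cv2.imwrite('pics/z1.png',cv2.resize(p[200:310,120:440,::-1],None,fx=2.5,fy=2.5,interpolation=cv2.INTER_CUBIC))
P=pts('top',d); np.save('pics/P0.npy',P)
def rect(m,name):
    m=m.astype(np.uint8)
    q=P[m>0][:,:2].astype(np.float32); 
    r=cv2.minAreaRect(q*1000); print(name,m.sum(),r, 'mean',P[m>0].mean(0))
x,y,z=P[...,0],P[...,1],P[...,2]
U=np.mgrid[0:480,0:640]; v,u=U
reg=(v>215)&(v<300)
rect(reg&(u>170)&(u<290)&(abs(z-.140)<.004),'cover')
rect(reg&(u>215)&(u<245)&(z>.152)&(z<.19),'fin top')
rect(reg&(u>325)&(u<440)&(abs(z-.06)<.004),'serve')
rect(reg&(u>170)&(u<290)&(abs(z-.132)<.003)&(v<258),'panels')
for n,s in (('jar',(290,318,170,202)),('box',(328,378,178,214)),('bottle',(130,165,220,252)),('cup',(450,484,230,262))):
    m=(u>s[0])&(u<s[1])&(v>s[2])&(v<s[3])&(z>.02); print(n,P[m].min(0),P[m].max(0))
g=cv2.cvtColor(p,cv2.COLOR_RGB2GRAY)
```

```text
cover 982 ((513.0933837890625, 235.16452026367188), (297.0406799316406, 149.54490661621094), 87.01768493652344) mean [0.47892557 0.23570355 0.14001742]
fin top 73 ((496.44390869140625, 231.2198486328125), (92.01260375976562, 21.966890335083008), 11.586648941040039) mean [0.51764722 0.23427401 0.16145895]
serve 1163 ((498.5432434082031, -250.1744842529297), (309.8770751953125, 81.23571014404297), 88.33589172363281) mean [ 0.49770004 -0.24857549  0.05996818]
panels 107 ((542.2156372070312, 233.68544006347656), (295.54486083984375, 94.38577270507812), 87.28838348388672) mean [0.54642322 0.23933167 0.13211623]
jar [ 0.71871396 -0.0280096   0.02049949] [0.79370528 0.04891362 0.09956555]
box [ 0.24314681 -0.22737753  0.02038579] [ 7.83169826e-01 -1.22481165e-03  1.94679546e+00]
bottle [ 0.24314681 -0.00122481  0.02014257] [0.60217629 0.53009557 1.94679546]
cup [ 0.24314681 -0.56989457  0.0201346 ] [ 6.15195965e-01 -1.22481165e-03  1.94679546e+00]
```

View pics/z1.png

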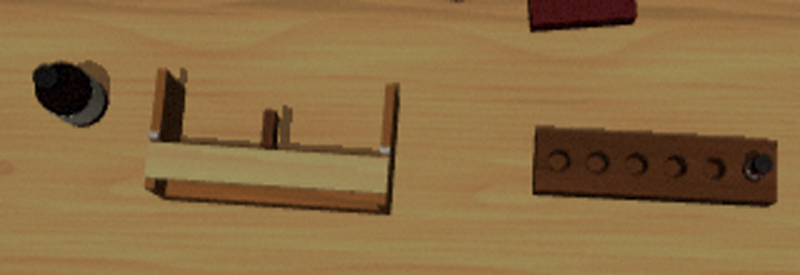

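Run:
```python
from h import *
f=np.load('pics/top0.npz');p,d=f['p'],f['d'];P=np.load('pics/P0.npy')
z=P[...,2];v,u=np.mgrid[0:480,0:640]
hsv=cv2.cvtColor(p,cv2.COLOR_RGB2HSV)
def cl(m):
    n,l,s,_=cv2.connectedComponentsWithStats(m.astype(np.uint8)); return l==1+np.argmax(s[1:,4])
m=cl((v>245)&(v<290)&(u>165)&(u<290)&(z>.136)&(hsv[...,2]>130))
r=cv2.minAreaRect(np.argwhere(m)[:,::-1].astype(np.float32));print('px',r)
for b in cv2.boxPoints(r): print(ray('top',*b,.14))
r=cv2.minAreaRect(P[m][:,:2].astype(np.float32)*1000);print('cover',r,P[m].mean(0))
m=cl((v>235)&(v<262)&(u>220)&(u<240)&(z>.145))
print('fin',m.sum(),P[m].min(0),P[m].max(0),np.median(P[m],0)); 
m=m&(abs(z-.162)<.004); print(m.sum(),P[m].min(0),P[m].max(0),P[m].mean(0))
m=cl((v>235)&(v<300)&(u>325)&(u<440)&(abs(z-.06)<.004))
h,_=cv2.findContours(m.astype(np.uint8),cv2.RETR_EXTERNAL,cv2.CHAIN_APPROX_NONE)
q=P[m][:,:2].astype(np.float32)*1000; print('serve',cv2.minAreaRect(q))
# kept vial top
m=(v>255)&(v<280)&(u>410)&(u<435)&(z>.1); print('kept',m.sum(),P[m].mean(0),P[m].max(0))
m=(z>.1)&(u>130)&(u<165)&(v>215)&(v<255);print('bottle',P[m].min(0),P[m].max(0))
# scene view of same
g=np.load('pics/scene0.npz');Q=pts('scene',g['d']);zz=Q[...,2]
m=(abs(zz-.14)<.003)&(abs(Q[...,0]-.48)<.08)&(abs(Q[...,1]-.235)<.2);m=cl(m)
print('cover scene',cv2.minAreaRect(Q[m][:,:2].astype(np.float32)*1000))
m=(abs(zz-.06)<.003)&(abs(Q[...,0]-.5)<.08)&(abs(Q[...,1]+.25)<.2);m=cl(m)
print('serve scene',cv2.minAreaRect(Q[m][:,:2].astype(np.float32)*1000))
m=(zz>.09)&(zz<.13)&(abs(Q[...,0]-.5)<.08)&(abs(Q[...,1]+.35)<.1);print('kept',Q[m].mean(0),Q[m].min(0),Q[m].max(0))
m=(zz>.148)&(zz<.17)&(abs(Q[...,0]-.53)<.06)&(abs(Q[...,1]-.235)<.05);m=cl(m);print('fin',Q[m].mean(0),Q[m].min(0),Q[m].max(0))
```

```text
px ((226.0951385498047, 266.5730285644531), (96.58560180664062, 14.035511016845703), 3.814074993133545)
[0.45940848 0.38484584 0.14      ]
[0.50250009 0.38472022 0.14      ]
[0.4890503  0.08955717 0.14      ]
[0.44597843 0.09103635 0.14      ]
cover ((428.7749328613281, 156.8700408935547), (457.9785461425781, 167.5193634033203), 60.51171112060547) [0.47340296 0.23559613 0.14796722]
fin 78 [0.49663758 0.22676175 0.14645556] [0.54173633 0.2434654  0.17092291] [0.51866688 0.23384553 0.16072594]
44 [0.49747878 0.22771347 0.15853857] [0.54036259 0.24299119 0.16596509] [0.51795619 0.23507921 0.16195589]
serve ((498.5432434082031, -250.1744842529297), (309.8770751953125, 81.23571014404297), 88.33589172363281)
kept 56 [ 0.48964296 -0.36734334  0.15394212] [ 5.07023315e-01 -1.22481165e-03  1.94679546e+00]
bottle [ 0.24314681 -0.00122481  0.10055688] [0.60217629 0.53009557 1.94679546]
cover scene ((499.13946533203125, 237.43212890625), (297.5688171386719, 94.39876556396484), 87.81830596923828)
serve scene ((500.3864440917969, -249.58782958984375), (310.66741943359375, 86.75688934326172), 87.9986343383789)
kept [ 0.49950301 -0.36959317  0.11193633] [ 0.48344511 -0.38656303  0.09001086] [ 0.50941045 -0.35975754  0.12876073]
fin [0.52610244 0.23731704 0.15977548] [0.49823795 0.22839809 0.14802079] [0.54547936 0.2448447  0.16656417]
```

Emit:
{"fn": "step_arm", "kwargs": {
  "commands": [
    {"xyz":[0.18,0.38,0.06],"twist":[0,0,-19.5]},
    {"xyz":[0.18,0.38,0.06],"twist":[0,0,-19.5]},
    {"xyz":[0.18,0.38,0.06],"twist":[0,0,-19.5]},
    {"xyz":[0.18,0.38,0.06],"twist":[0,0,-19.5]},
    {"xyz":[0.18,0.38,0.06],"twist":[0,0,-19.5]},
    {"xyz":[0.18,0.38,0.06],"twist":[0,0,-19.5]},
    {"xyz":[0.18,0.38,0.06],"twist":[0,0,-19.5]},
    {"xyz":[0.18,0.38,0.06],"twist":[0,0,-19.5]},
    {"xyz":[0.18,0.38,0.06],"twist":[0,0,-19.5]},
    {"xyz":[0.18,0.38,0.06],"twist":[0,0,-19.5]},
    {"xyz":[0.18,0.38,0.06],"twist":[0,0,-19.5]}
  ],
  "fingers": 0
}}

```text
time: 1.02
tool_pos: [0.3415, -0.1415, 0.2746]
ee_rot: [-1.568, 0.001, -1.608]
wrist_force: [-0.5, -0.4, 0.4]
width: 0.0941
```

Emit:
{"fn": "step_arm", "kwargs": {
  "commands": [
    {"xyz":[0.184,0.381,-0.06]},
    {"xyz":[0.184,0.381,-0.06]},
    {"xyz":[0.184,0.381,-0.06]},
    {"xyz":[0.184,0.381,-0.06]},
    {"xyz":[0.184,0.381,-0.06]},
    {"xyz":[0.184,0.381,-0.06]},
    {"xyz":[0.184,0.381,-0.06]},
    {"xyz":[0.184,0.381,-0.06]},
    {"xyz":[0.184,0.381,-0.06]},
    {"xyz":[0.184,0.381,-0.06]},
    {"xyz":[0.184,0.381,-0.06]},
    {"xyz":[0.184,0.381,-0.06]}
  ]
}}

```text
validation failed for argument at $.co...
```

Run:
```python
from h import *
print(robot.get_obs()['tool_pos'],robot.get_obs()['ee_rot'],robot.get_obs()['joint_positions'])
p,d=snap('scene','s1'); cv2.imwrite('pics/s1z.png',cv2.resize(p[120:340,320:560,::-1],None,fx=2.5,fy=2.5))
p,d=snap('top','t1'); cv2.imwrite('pics/t1z.png',cv2.resize(p[200:310,120:440,::-1],None,fx=2.5,fy=2.5))
```

```text
[ 0.34146794 -0.14147939  0.2745795 ] [-1.56790127e+00  1.47100437e-03 -1.60813139e+00] [-0.54906573 -0.32609059  1.62096001  0.00280496  1.84491834  1.05982953]
```

View pics/s1z.png

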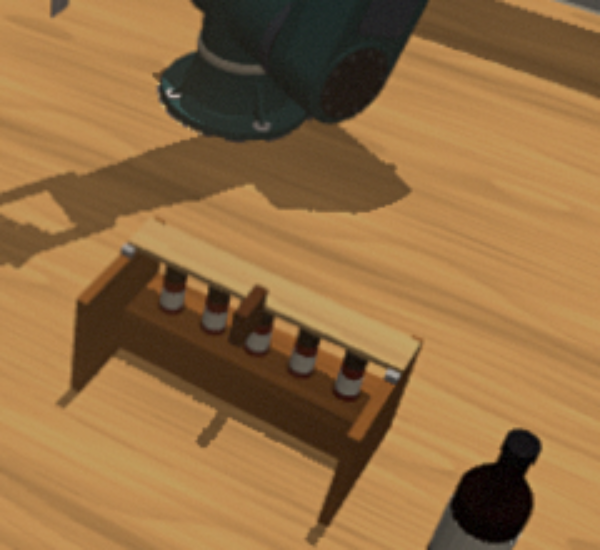

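View pics/t1z.png

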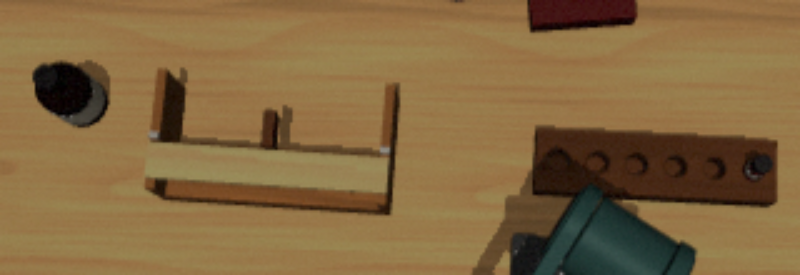

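The close-up shows five vials under the shut cover, at crop positions (172,290) to (350,375). Twist turns out to be required in every row, so I'll resend the move with it.

Emit:
{"fn": "step_arm", "kwargs": {
  "commands": [
    {"xyz":[0.184,0.381,-0.06],"twist":[0,0,0]},
    {"xyz":[0.184,0.381,-0.06],"twist":[0,0,0]},
    {"xyz":[0.184,0.381,-0.06],"twist":[0,0,0]},
    {"xyz":[0.184,0.381,-0.06],"twist":[0,0,0]},
    {"xyz":[0.184,0.381,-0.06],"twist":[0,0,0]},
    {"xyz":[0.184,0.381,-0.06],"twist":[0,0,0]},
    {"xyz":[0.184,0.381,-0.06],"twist":[0,0,0]},
    {"xyz":[0.184,0.381,-0.06],"twist":[0,0,0]},
    {"xyz":[0.184,0.381,-0.06],"twist":[0,0,0]},
    {"xyz":[0.184,0.381,-0.06],"twist":[0,0,0]},
    {"xyz":[0.184,0.381,-0.06],"twist":[0,0,0]},
    {"xyz":[0.184,0.381,-0.06],"twist":[0,0,0]}
  ]
}}

```text
time: 2.12
tool_pos: [0.5246, 0.2344, 0.2103]
ee_rot: [-1.575, -0.002, -1.616]
wrist_force: [-0.4, -1.2, 0.5]
width: 0.094
```

Run:
```python
from h import *
print(robot.get_obs()['tool_pos'],robot.get_obs()['ee_rot'],robot.get_obs()['joint_positions'])
p,d=snap('scene','s2'); cv2.imwrite('pics/s2z.png',cv2.resize(p[120:340,320:560,::-1],None,fx=2.5,fy=2.5))
```

```text
[0.52463538 0.23444268 0.2102909 ] [-1.57541508 -0.00243214 -1.61583632] [ 3.21956166e-01  1.46814849e-01  1.31127276e+00 -6.17174261e-04
  1.68868888e+00  1.93772710e+00]
```

View pics/s2z.png

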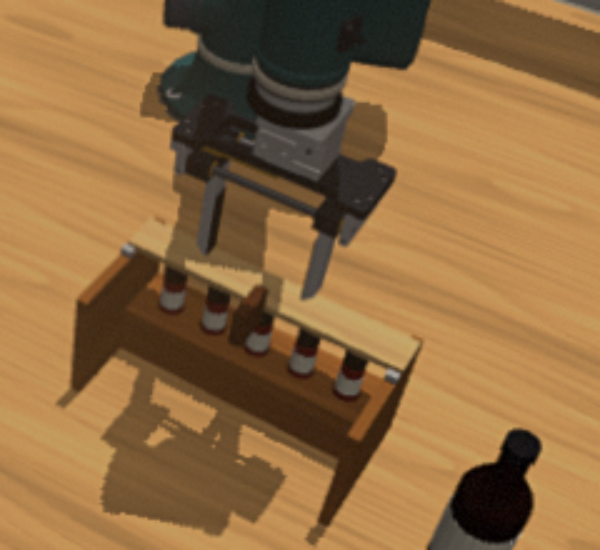

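The jaws straddle the fin. Descend and pinch.

Emit:
{"fn": "step_arm", "kwargs": {
  "commands": [
    {"xyz":[0,0.001,-0.03],"twist":[0,0,0]},
    {"xyz":[0,0.001,-0.05],"twist":[0,0,0]},
    {"xyz":[0,0.001,-0.065],"twist":[0,0,0]},
    {"xyz":[0,0.001,-0.075],"twist":[0,0,0]},
    {"xyz":[0,0.001,-0.081],"twist":[0,0,0]},
    {"xyz":[0,0.001,-0.081],"twist":[0,0,0]},
    {"xyz":[0,0.001,-0.081],"twist":[0,0,0]}
  ]
}}

```text
time: 2.75
tool_pos: [0.5243, 0.2348, 0.1335]
ee_rot: [-1.57, 0.0, -1.618]
wrist_force: [-0.4, -0.5, 0.1]
width: 0.094
```

Emit:
{"fn": "step_arm", "kwargs": {
  "commands": [
    {"xyz":[0,0,0],"twist":[0,0,0]},
    {"xyz":[0,0,0],"twist":[0,0,0]},
    {"xyz":[0,0,0],"twist":[0,0,0]},
    {"xyz":[0,0,0],"twist":[0,0,0]},
    {"xyz":[0,0,0],"twist":[0,0,0]},
    {"xyz":[0,0,0],"twist":[0,0,0]},
    {"xyz":[0,0,0],"twist":[0,0,0]},
    {"xyz":[0,0,0],"twist":[0,0,0]},
    {"xyz":[0,0,0],"twist":[0,0,0]},
    {"xyz":[0,0,0],"twist":[0,0,0]}
  ],
  "fingers": 255
}}

```text
time: 3.58
tool_pos: [0.5238, 0.2357, 0.1324]
ee_rot: [-1.571, -0.0, -1.616]
wrist_force: [-0.2, 0.3, -0.7]
width: 0.0311
```

Emit:
{"fn": "step_arm", "kwargs": {
  "commands": [
    {"xyz":[0,0,0],"twist":[0,0,0]},
    {"xyz":[0,0,0],"twist":[0,0,0]},
    {"xyz":[0,0,0],"twist":[0,0,0]},
    {"xyz":[0,0,0],"twist":[0,0,0]},
    {"xyz":[0,0,0],"twist":[0,0,0]},
    {"xyz":[0,0,0],"twist":[0,0,0]}
  ]
}}

```text
time: 4.08
tool_pos: [0.5237, 0.2342, 0.1325]
ee_rot: [-1.571, -0.003, -1.617]
wrist_force: [-1.8, -4.8, 0.5]
width: 0.014
```

Emit:
{"fn": "step_arm", "kwargs": {
  "commands": [
    {"xyz":[0,-0.001,0.005],"twist":[0,0,0]},
    {"xyz":[0,-0.001,0.01],"twist":[0,0,0]},
    {"xyz":[0,-0.001,0.015],"twist":[0,0,0]},
    {"xyz":[0,-0.001,0.015],"twist":[0,0,0]},
    {"xyz":[0,-0.001,0.015],"twist":[0,0,0]},
    {"xyz":[0,-0.001,0.015],"twist":[0,0,0]}
  ]
}}

```text
time: 4.58
tool_pos: [0.5237, 0.2342, 0.1472]
ee_rot: [-1.571, -0.001, -1.617]
wrist_force: [1.2, -3.7, -2.5]
width: 0.0139
```

Run:
```python
from h import *
p,d=snap('scene','s3'); Q=pts('scene',d)
m=(abs(Q[...,2]-.15)<.02)&(abs(Q[...,1]-.235)<.16)&(Q[...,0]>.44)&(Q[...,0]<.49)&(p[...,0]>130);print(m.sum(),np.median(Q[m],0))
cv2.imwrite('pics/s3z.png',cv2.resize(p[120:340,320:560,::-1],None,fx=2.5,fy=2.5))
```

```text
822 [0.47505693 0.28245229 0.15491665]
```

View pics/s3z.png

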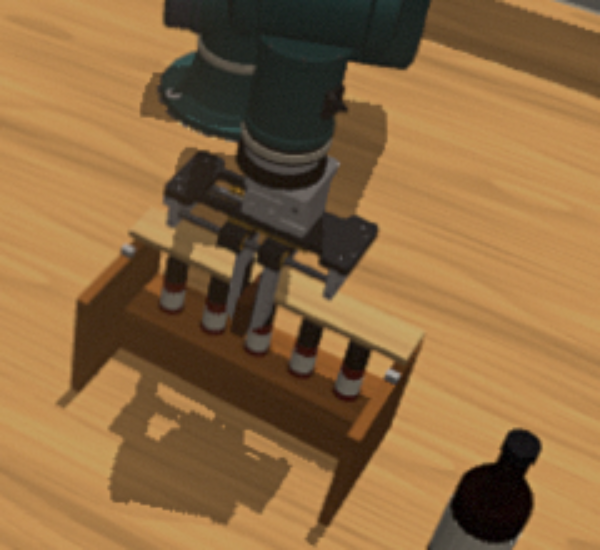

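The cover is up by 15 mm: its top is at z 0.155, and the board can be seen above the bumps. Slide it open.

Emit:
{"fn": "step_arm", "kwargs": {
  "commands": [
    {"xyz":[0.008,0,0],"twist":[0,0,0]},
    {"xyz":[0.017,-0.001,0],"twist":[0,0,0]},
    {"xyz":[0.026,-0.001,0],"twist":[0,0,0]},
    {"xyz":[0.035,-0.002,0],"twist":[0,0,0]},
    {"xyz":[0.044,-0.002,0],"twist":[0,0,0]},
    {"xyz":[0.053,-0.002,0],"twist":[0,0,0]},
    {"xyz":[0.062,-0.003,0],"twist":[0,0,0]},
    {"xyz":[0.071,-0.003,0],"twist":[0,0,0]},
    {"xyz":[0.079,-0.004,0],"twist":[0,0,0]},
    {"xyz":[0.084,-0.004,0],"twist":[0,0,0]},
    {"xyz":[0.084,-0.004,0],"twist":[0,0,0]},
    {"xyz":[0.084,-0.004,0],"twist":[0,0,0]}
  ]
}}

```text
time: 5.63
tool_pos: [0.6085, 0.2303, 0.1472]
ee_rot: [-1.57, -0.001, -1.617]
wrist_force: [-0.4, -5.3, -2.9]
width: 0.0135
```

Run:
```python
from h import *
p,d=snap('scene','s4')
cv2.imwrite('pics/s4z.png',cv2.resize(p[120:340,320:560,::-1],None,fx=2.5,fy=2.5))
```

```text
(no output)
```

View pics/s4z.png

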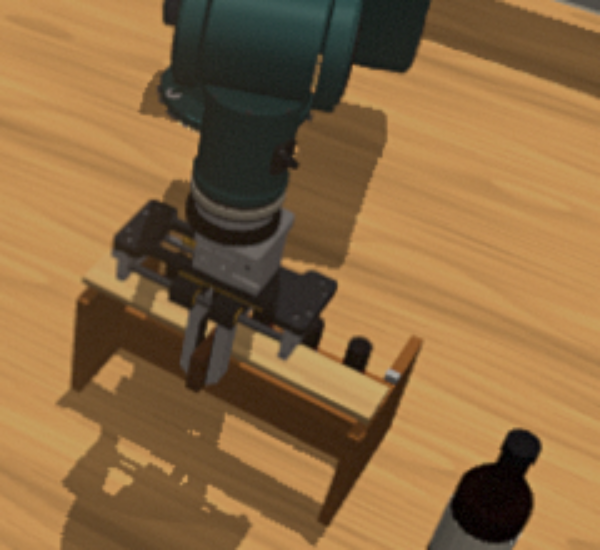

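The cover is at the far end of the panels and still held up. Lower it, then release.

Emit:
{"fn": "step_arm", "kwargs": {
  "commands": [
    {"xyz":[0,0,-0.005],"twist":[0,0,0]},
    {"xyz":[0,0,-0.01],"twist":[0,0,0]},
    {"xyz":[0,0,-0.014],"twist":[0,0,0]},
    {"xyz":[0,0,-0.015],"twist":[0,0,0]},
    {"xyz":[0,0,-0.015],"twist":[0,0,0]},
    {"xyz":[0,0,-0.015],"twist":[0,0,0]}
  ]
}}

```text
time: 6.18
tool_pos: [0.6077, 0.2303, 0.1327]
ee_rot: [-1.571, -0.001, -1.617]
wrist_force: [0.4, -4.7, -3.3]
width: 0.0139
```

Emit:
{"fn": "step_arm", "kwargs": {
  "commands": [
    {"xyz":[0,0,0],"twist":[0,0,0]},
    {"xyz":[0,0,0],"twist":[0,0,0]},
    {"xyz":[0,0,0],"twist":[0,0,0]},
    {"xyz":[0,0,0],"twist":[0,0,0]},
    {"xyz":[0,0,0],"twist":[0,0,0]},
    {"xyz":[0,0,0.02],"twist":[0,0,0]},
    {"xyz":[0,0,0.05],"twist":[0,0,0]},
    {"xyz":[0,0,0.08],"twist":[0,0,0]},
    {"xyz":[0,0,0.1],"twist":[0,0,0]},
    {"xyz":[0,0,0.1],"twist":[0,0,0]}
  ],
  "fingers": 100
}}

```text
time: 7.02
tool_pos: [0.61, 0.2317, 0.2396]
ee_rot: [-1.559, 0.004, -1.616]
wrist_force: [-0.1, 0.7, 1.2]
width: 0.0571
```

Emit:
{"fn": "step_arm", "kwargs": {
  "commands": [
    {"xyz":[-0.04,-0.04,0.02],"twist":[0,0,7]},
    {"xyz":[-0.08,-0.08,0.02],"twist":[0,0,14]},
    {"xyz":[-0.12,-0.12,0.02],"twist":[0,0,21]},
    {"xyz":[-0.16,-0.16,0.02],"twist":[0,0,28]},
    {"xyz":[-0.2,-0.2,0.02],"twist":[0,0,35]},
    {"xyz":[-0.24,-0.24,0.02],"twist":[0,0,42]},
    {"xyz":[-0.24,-0.24,0.02],"twist":[0,0,49]},
    {"xyz":[-0.24,-0.24,0.02],"twist":[0,0,56]},
    {"xyz":[-0.24,-0.24,0.02],"twist":[0,0,63]},
    {"xyz":[-0.24,-0.24,0.02],"twist":[0,0,70]},
    {"xyz":[-0.24,-0.24,0.02],"twist":[0,0,77]},
    {"xyz":[-0.24,-0.24,0.02],"twist":[0,0,84]}
  ]
}}

```text
time: 8.02
tool_pos: [0.3672, -0.0094, 0.2513]
ee_rot: [-1.57, 0.001, -0.155]
wrist_force: [-0.5, 0.2, 0.1]
width: 0.0572
```

Run:
```python
from h import *
for n in('scene','top'):
    p,d=snap(n,n+'5')
    if n=='top': cv2.imwrite('pics/t5z.png',cv2.resize(p[200:310,120:440,::-1],None,fx=2.5,fy=2.5,interpolation=cv2.INTER_CUBIC))
```

```text
(no output)
```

View pics/t5z.png

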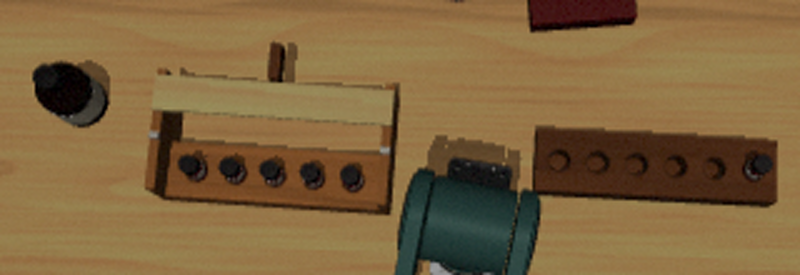

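View pics/scene5.png

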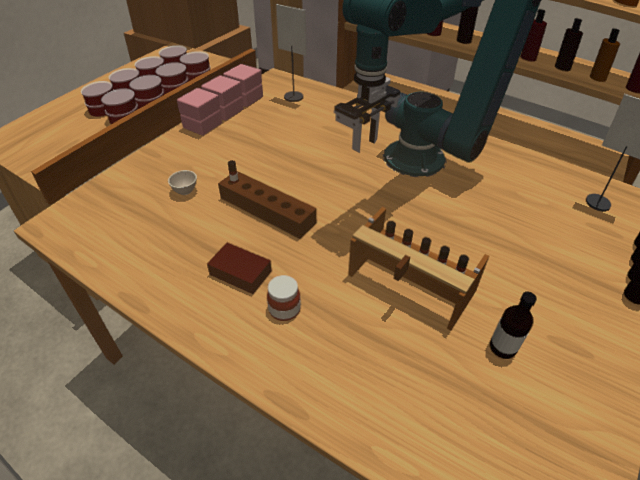

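The cover is open and resting, with five caps exposed at crop (190..350, ~168) and five free holes at crop (558..715, ~165). Next: cap tops and hole positions.

```bash
cat > meas.py <<'E'
from h import *
def caps(n,tag,P,p,x0,x1,y0,y1):
    m=((P[...,2]>.1195)&(P[...,2]<.131)&(P[...,0]>x0)&(P[...,0]<x1)&(P[...,1]>y0)&(P[...,1]<y1)&(p.max(-1)<90)).astype(np.uint8)
    k,l,s,c=cv2.connectedComponentsWithStats(m)
    for i in range(1,k):
        if s[i,4]>=6:
            q=P[l==i]; print(tag,n,'cap',s[i,4],np.round(c[i],1),'mean',np.round(q.mean(0),4),'midrange',np.round((q.min(0)+q.max(0))[:2]/2,4),'ray',np.round(ray(n,*c[i],.125)[:2],4))
def go(tag):
    for n in('top','scene'):
        f=np.load(f'pics/{n}{tag}.npz');p,d=f['p'],f['d'];P=pts(n,d)
        caps(n,'stock',P,p,.42,.53,.1,.38); caps(n,'serve',P,p,.44,.56,-.42,-.1)
        m=(abs(P[...,2]-.06)<.003)&(abs(P[...,0]-.5)<.08)&(abs(P[...,1]+.25)<.2)
        k,l,s,c=cv2.connectedComponentsWithStats(m.astype(np.uint8)); m=l==1+np.argmax(s[1:,4])
        q=P[m][:,:2].astype(np.float32)*1000;print('serve',n,cv2.minAreaRect(q))
        # holes: points inside serve much below top
        g=(P[...,2]<.05)&(abs(P[...,0]-.5)<.028)&(P[...,1]<-.11)&(P[...,1]>-.385)
        k,l,s,c=cv2.connectedComponentsWithStats(g.astype(np.uint8))
        for i in range(1,k):
            if s[i,4]>=5: print(n,'hole',s[i,4],np.round(c[i],1),np.round(ray(n,*c[i],.06)[:2],4))
if __name__=='__main__':
    import sys; go(sys.argv[1])
E
python3 meas.py 5
```

```text
stock top cap 10 [183.  262.5] mean [0.4859 0.3726 0.1249] midrange [0.4856 0.3721] ray [0.4859 0.3725]
stock top cap 38 [194.8 264.7] mean [0.4798 0.336  0.1246] midrange [0.4789 0.3373] ray [0.4797 0.3359]
stock top cap 33 [211.3 266. ] mean [0.4768 0.285  0.1252] midrange [0.4769 0.2859] ray [0.4768 0.285 ]
stock top cap 35 [227.  267.2] mean [0.4741 0.2366 0.1262] midrange [0.4746 0.2365] ray [0.4742 0.2367]
stock top cap 37 [243.  268.2] mean [0.4721 0.1873 0.1256] midrange [0.4715 0.1874] ray [0.4722 0.1874]
stock top cap 36 [259.4 269.2] mean [0.4703 0.1368 0.1247] midrange [0.4708 0.1367] ray [0.4703 0.1368]
serve top cap 36 [424.8 264.9] mean [ 0.4943 -0.3743  0.1256] midrange [ 0.4955 -0.3741] ray [ 0.4944 -0.3744]
serve top ((496.8803405761719, -301.7723083496094), (203.86599731445312, 80.02964782714844), 88.43804168701172)
top hole 57 [343.1 263.7] [ 0.5018 -0.1254]
top hole 56 [358.6 264.5] [ 0.5003 -0.1751]
top hole 51 [374.1 265.3] [ 0.4986 -0.2249]
top hole 55 [389.6 266.1] [ 0.4971 -0.2745]
top hole 54 [405.3 266.9] [ 0.4956 -0.3249]
stock scene cap 32 [378.9 217. ] 
[... 357 characters left out ...]
.4775 0.239 ] ray [0.4797 0.2393]
stock scene cap 57 [444.5 249.6] mean [0.4824 0.2888 0.1252] midrange [0.482  0.2889] ray [0.4822 0.2888]
stock scene cap 63 [463.3 258.6] mean [0.4846 0.338  0.1247] midrange [0.4829 0.338 ] ray [0.4849 0.3381]
serve scene cap 37 [231.3 163.3] mean [ 0.4974 -0.3717  0.1235] midrange [ 0.495  -0.3731] ray [ 0.4989 -0.3702]
serve scene ((499.5212707519531, -250.14849853515625), (310.852294921875, 85.28541564941406), 88.2254409790039)
scene hole 24 [246.3 187.3] [ 0.5022 -0.3184]
scene hole 24 [259.2 193.5] [ 0.5039 -0.268 ]
scene hole 27 [272.3 199.7] [ 0.5051 -0.2186]
scene hole 29 [284.7 206.3] [ 0.5085 -0.1713]
scene hole 27 [299.2 212.3] [ 0.507  -0.1222]
```

Emit:
{"fn": "step_arm", "kwargs": {
  "commands": [
    {"xyz":[0.104,0.146,-0.04],"twist":[0,0,6.2]},
    {"xyz":[0.104,0.146,-0.04],"twist":[0,0,6.2]},
    {"xyz":[0.104,0.146,-0.04],"twist":[0,0,6.2]},
    {"xyz":[0.104,0.146,-0.04],"twist":[0,0,6.2]},
    {"xyz":[0.104,0.146,-0.04],"twist":[0,0,6.2]},
    {"xyz":[0.104,0.146,-0.04],"twist":[0,0,6.2]},
    {"xyz":[0.104,0.146,-0.04],"twist":[0,0,6.2]},
    {"xyz":[0.104,0.146,-0.04],"twist":[0,0,6.2]}
  ]
}}

```text
time: 8.78
tool_pos: [0.4713, 0.1363, 0.2123]
ee_rot: [-1.571, 0.001, -0.053]
wrist_force: [-0.7, -0.9, 1.3]
width: 0.0571
```

Run:
```python
from h import *
snap('scene','scene6')
p,d=snap('top','top6')
cv2.imwrite('pics/t6z.png',cv2.resize(p[200:310,120:440,::-1],None,fx=2.5,fy=2.5,interpolation=cv2.INTER_CUBIC))
print(robot.get_obs()['tool_pos'])
```

```text
[0.47152259 0.13582218 0.21308976]
```

View pics/scene6.png

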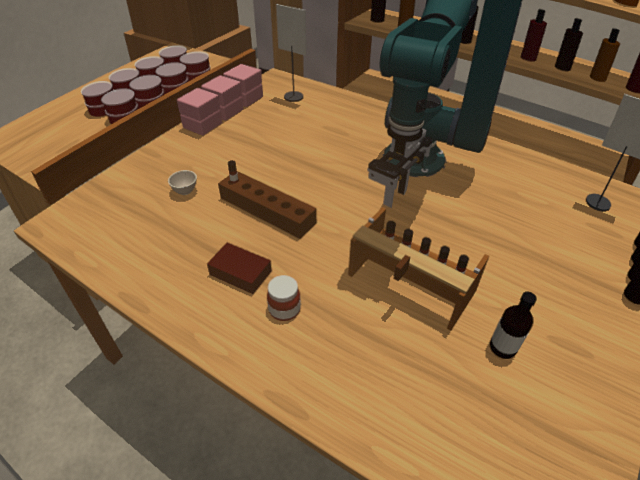

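The gripper is above the first vial, which is at (391,229). Descend and grip.

Emit:
{"fn": "step_arm", "kwargs": {
  "commands": [
    {"xyz":[-0.0005,0.001,-0.03],"twist":[0,0,0]},
    {"xyz":[-0.0005,0.001,-0.06],"twist":[0,0,0]},
    {"xyz":[-0.0005,0.001,-0.09],"twist":[0,0,0]},
    {"xyz":[-0.0005,0.001,-0.11],"twist":[0,0,0]},
    {"xyz":[-0.0005,0.001,-0.122],"twist":[0,0,0]},
    {"xyz":[-0.0005,0.001,-0.129],"twist":[0,0,0]},
    {"xyz":[-0.0005,0.001,-0.129],"twist":[0,0,0]},
    {"xyz":[-0.0005,0.001,-0.129],"twist":[0,0,0]}
  ]
}}

```text
time: 9.55
tool_pos: [0.4721, 0.1375, 0.0848]
ee_rot: [-1.57, -0.002, -0.053]
wrist_force: [-0.7, -0.4, 1.4]
width: 0.0573
```

Emit:
{"fn": "step_arm", "kwargs": {
  "commands": [
    {"xyz":[0,0,0],"twist":[0,0,0]},
    {"xyz":[0,0,0],"twist":[0,0,0]},
    {"xyz":[0,0,0],"twist":[0,0,0]},
    {"xyz":[0,0,0],"twist":[0,0,0]},
    {"xyz":[0,0,0],"twist":[0,0,0]},
    {"xyz":[0,0,0],"twist":[0,0,0]},
    {"xyz":[0,0,0],"twist":[0,0,0]},
    {"xyz":[0,0,0],"twist":[0,0,0]},
    {"xyz":[0,0,0],"twist":[0,0,0]}
  ],
  "fingers": 255
}}

```text
time: 10.3
tool_pos: [0.4714, 0.1378, 0.0838]
ee_rot: [-1.571, -0.0, -0.052]
wrist_force: [-0.8, -1.0, 2.4]
width: 0.0232
```

Emit:
{"fn": "step_arm", "kwargs": {
  "commands": [
    {"xyz":[0,0,0.02],"twist":[0,0,0]},
    {"xyz":[0,0,0.05],"twist":[0,0,0]},
    {"xyz":[0,0,0.085],"twist":[0,0,0]},
    {"xyz":[0,0,0.115],"twist":[0,0,0]},
    {"xyz":[0,0,0.13],"twist":[0,0,0]},
    {"xyz":[0,0,0.13],"twist":[0,0,0]}
  ]
}}

```text
time: 10.8
tool_pos: [0.4735, 0.138, 0.218]
ee_rot: [-1.569, -0.009, -0.052]
wrist_force: [0.4, 0.9, -0.2]
width: 0.0234
```

Emit:
{"fn": "step_arm", "kwargs": {
  "commands": [
    {"xyz":[0.002,-0.03,0],"twist":[0,0,0]},
    {"xyz":[0.004,-0.07,0],"twist":[0,0,0]},
    {"xyz":[0.006,-0.11,0],"twist":[0,0,0]},
    {"xyz":[0.008,-0.15,0],"twist":[0,0,0]},
    {"xyz":[0.01,-0.19,0],"twist":[0,0,0]},
    {"xyz":[0.012,-0.23,0],"twist":[0,0,0]},
    {"xyz":[0.015,-0.27,0],"twist":[0,0,0]},
    {"xyz":[0.018,-0.31,0],"twist":[0,0,0]},
    {"xyz":[0.02,-0.35,0],"twist":[0,0,0]},
    {"xyz":[0.022,-0.39,0],"twist":[0,0,0]},
    {"xyz":[0.024,-0.42,0],"twist":[0,0,0]},
    {"xyz":[0.025,-0.45,0],"twist":[0,0,0]}
  ]
}}

```text
time: 11.8
tool_pos: [0.4953, -0.3139, 0.2104]
ee_rot: [-1.568, 0.003, -0.053]
wrist_force: [0.6, 1.3, -0.2]
width: 0.024
```

Emit:
{"fn": "step_arm", "kwargs": {
  "commands": [
    {"xyz":[0.0,-0.0135,0],"twist":[0,0,0]},
    {"xyz":[0.0,-0.0135,0],"twist":[0,0,0]},
    {"xyz":[0.0,-0.0135,0],"twist":[0,0,0]},
    {"xyz":[0.0,-0.0135,0],"twist":[0,0,0]}
  ]
}}

```text
time: 12.13
tool_pos: [0.4963, -0.3241, 0.2128]
ee_rot: [-1.569, 0.001, -0.051]
wrist_force: [0.4, -0.3, -0.9]
width: 0.0232
```

Run:
```python
from h import *
import meas
p,d=snap('scene','scene7')
cv2.imwrite('pics/s7z.png',cv2.resize(p[80:260,140:380,::-1],None,fx=2.5,fy=2.5,interpolation=cv2.INTER_CUBIC))
snap('top','top7'); meas.go('7')
print(robot.get_obs())
```

```text
stock top cap 38 [194.8 265. ] mean [0.479  0.336  0.1249] midrange [0.4788 0.3368] ray [0.479  0.3359]
stock top cap 39 [210.9 265.8] mean [0.4774 0.2862 0.1249] midrange [0.4771 0.2863] ray [0.4774 0.2862]
stock top cap 30 [226.8 266.9] mean [0.4753 0.2374 0.1248] midrange [0.4749 0.2367] ray [0.4752 0.2374]
stock top cap 30 [243.3 268. ] mean [0.4729 0.1866 0.1255] midrange [0.4718 0.1872] ray [0.4729 0.1866]
serve top ((502.6783142089844, -140.28408813476562), (89.34422302246094, 78.76802062988281), 88.3184585571289)
top hole 55 [343.1 263.7] [ 0.5017 -0.1253]
top hole 54 [358.6 264.5] [ 0.5001 -0.1752]
top hole 52 [374.2 265.5] [ 0.4982 -0.225 ]
top hole 15 [387.5 264.1] [ 0.5036 -0.2678]
top hole 46 [404.8 267. ] [ 0.4952 -0.3234]
stock scene cap 32 [379.2 217.1] mean [0.467  0.1024 0.125 ] midrange [0.4684 0.1024] ray [0.4671 0.1024]
stock scene cap 52 [408.4 232.5] mean [0.4763 0.1897 0.1244] midrange [0.4747 0.1895] ray [0.477  0.1899]
stock scene cap 51 [426.  240.7] mean [0.4798 0.2389 0.1255] midrange [0.4783 0.239 ] ray [0.4794 0.2388]
stock scene cap 59 [444.4 249.7] me
[... 611 characters left out ...]
.3] [ 0.5074 -0.123 ]
{'time': 12.2333, 'joint_positions': array([-6.73973332e-01,  1.83143563e-01,  1.26303985e+00,  5.59742915e-04,
        1.69544882e+00, -6.24114194e-01]), 'qvel': array([ 0.0018148 , -0.0039127 , -0.00509617, -0.00234973, -0.0016801 ,
       -0.00241868]), 'joint_torque': array([-3.39219728e-01, -3.80951536e+01, -3.05164433e+01,  3.38065170e-02,
        4.80118836e-02,  2.96682876e-03]), 'tool_pos': array([ 0.49659384, -0.32396784,  0.21365731]), 'ee_rot': array([-1.57032250e+00, -2.92456106e-04, -4.97896249e-02]), 'wrist_force': array([-0.9304815 ,  0.00973621, -0.79358205]), 'wrist_torque': array([ 0.02077618, -0.08430662, -0.02288142]), 'width': 0.023484737240680627}
```

View pics/s7z.png

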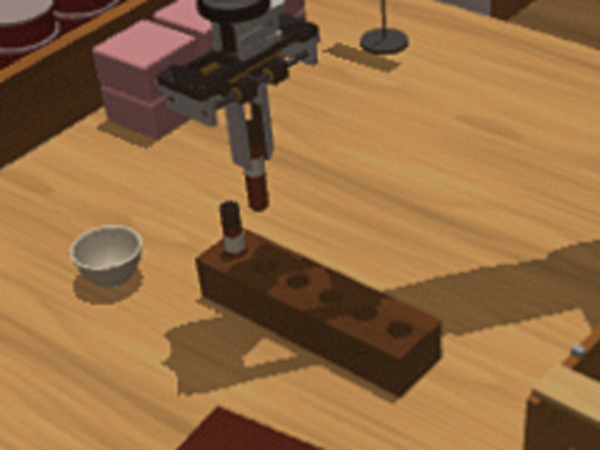

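Emit:
{"fn": "step_arm", "kwargs": {
  "commands": [
    {"xyz":[0,-0.0012,-0.03],"twist":[0,0,0]},
    {"xyz":[0,-0.0012,-0.06],"twist":[0,0,0]},
    {"xyz":[0,-0.0012,-0.075],"twist":[0,0,0]},
    {"xyz":[0,-0.0012,-0.081],"twist":[0,0,0]},
    {"xyz":[0,-0.0012,-0.087],"twist":[0,0,0]},
    {"xyz":[0,-0.0012,-0.092],"twist":[0,0,0]},
    {"xyz":[0,-0.0012,-0.092],"twist":[0,0,0]}
  ]
}}

```text
time: 12.82
tool_pos: [0.4967, -0.3266, 0.1219]
ee_rot: [-1.571, -0.001, -0.051]
wrist_force: [-0.8, -0.7, -1.2]
width: 0.0232
```

Emit:
{"fn": "step_arm", "kwargs": {
  "commands": [
    {"xyz":[0,0,-0.01],"twist":[0,0,0]},
    {"xyz":[0,0,-0.02],"twist":[0,0,0]},
    {"xyz":[0,0,-0.028],"twist":[0,0,0]},
    {"xyz":[0,0,-0.034],"twist":[0,0,0]},
    {"xyz":[0,0,-0.037],"twist":[0,0,0]},
    {"xyz":[0,0,-0.037],"twist":[0,0,0]}
  ]
}}

```text
time: 13.32
tool_pos: [0.4961, -0.3269, 0.084]
ee_rot: [-1.57, 0.001, -0.052]
wrist_force: [-0.1, 1.2, -1.0]
width: 0.0233
```

Emit:
{"fn": "step_arm", "kwargs": {
  "commands": [
    {"xyz":[0,0,0],"twist":[0,0,0]},
    {"xyz":[0,0,0],"twist":[0,0,0]},
    {"xyz":[0,0,0],"twist":[0,0,0]},
    {"xyz":[0,0,0],"twist":[0,0,0]},
    {"xyz":[0,0,0.02],"twist":[0,0,0]},
    {"xyz":[0,0,0.05],"twist":[0,0,0]},
    {"xyz":[0,0,0.09],"twist":[0,0,0]},
    {"xyz":[0,0,0.13],"twist":[0,0,0]},
    {"xyz":[0,0,0.13],"twist":[0,0,0]}
  ],
  "fingers": 100
}}

```text
time: 14.07
tool_pos: [0.4994, -0.3296, 0.2254]
ee_rot: [-1.581, -0.015, -0.052]
wrist_force: [0.9, -0.0, 1.2]
width: 0.0574
```

Emit:
{"fn": "step_arm", "kwargs": {
  "commands": [
    {"xyz":[-0.002,0.04,0],"twist":[0,0,0]},
    {"xyz":[-0.004,0.08,0],"twist":[0,0,0]},
    {"xyz":[-0.006,0.12,0],"twist":[0,0,0]},
    {"xyz":[-0.008,0.16,0],"twist":[0,0,0]},
    {"xyz":[-0.01,0.2,0],"twist":[0,0,0]},
    {"xyz":[-0.012,0.24,0],"twist":[0,0,0]},
    {"xyz":[-0.014,0.28,0],"twist":[0,0,0]},
    {"xyz":[-0.016,0.32,0],"twist":[0,0,0]},
    {"xyz":[-0.018,0.36,0],"twist":[0,0,0]},
    {"xyz":[-0.02,0.4,0],"twist":[0,0,0]},
    {"xyz":[-0.022,0.44,0],"twist":[0,0,0]},
    {"xyz":[-0.023,0.48,0],"twist":[0,0,0]}
  ]
}}

```text
time: 15.07
tool_pos: [0.4729, 0.1549, 0.2149]
ee_rot: [-1.571, -0.002, -0.052]
wrist_force: [-0.4, 0.2, 0.3]
width: 0.0569
```

Emit:
{"fn": "step_arm", "kwargs": {
  "commands": [
    {"xyz":[0,0.034,0],"twist":[0,0,0]},
    {"xyz":[0,0.034,0],"twist":[0,0,0]},
    {"xyz":[0,0.034,0],"twist":[0,0,0]},
    {"xyz":[0,0.034,0],"twist":[0,0,0]},
    {"xyz":[0,0.034,0],"twist":[0,0,0]}
  ]
}}

```text
time: 15.48
tool_pos: [0.4735, 0.1858, 0.2145]
ee_rot: [-1.571, -0.0, -0.054]
wrist_force: [0.2, -0.3, -0.2]
width: 0.0568
```

Run:
```python
from h import *
import meas
p,d=snap('scene','scene8')
cv2.imwrite('pics/s8z.png',cv2.resize(p[80:320,140:500,::-1],None,fx=2,fy=2,interpolation=cv2.INTER_CUBIC))
snap('top','top8'); meas.go('8')
print(robot.get_obs()['tool_pos'])
```

```text
stock top cap 6 [183.3 257.5] mean [0.5014 0.3725 0.125 ] midrange [0.5012 0.3727] ray [0.5014 0.3725]
stock top cap 6 [182.5 265.5] mean [0.4764 0.3733 0.1262] midrange [0.4767 0.373 ] ray [0.4766 0.3735]
stock top cap 42 [194.5 265. ] mean [0.479  0.3367 0.1251] midrange [0.4788 0.3364] ray [0.479  0.3367]
serve top cap 36 [409.6 264.2] mean [ 0.4957 -0.3272  0.1253] midrange [ 0.4949 -0.3269] ray [ 0.4957 -0.3272]
serve top cap 31 [424.7 265. ] mean [ 0.4944 -0.3744  0.1239] midrange [ 0.496  -0.3742] ray [ 0.4942 -0.3742]
serve top ((496.6992492675781, -298.610595703125), (146.45384216308594, 80.87068939208984), 87.99105072021484)
top hole 56 [343.  263.7] [ 0.5018 -0.125 ]
top hole 52 [358.5 264.6] [ 0.5    -0.1748]
top hole 53 [374.1 265.3] [ 0.4986 -0.2249]
top hole 53 [389.4 266.2] [ 0.4968 -0.2739]
top hole 6 [402.7 264.2] [ 0.5043 -0.3167]
stock scene cap 39 [380.1 215.9] mean [0.4619 0.1024 0.1251] midrange [0.4659 0.1028] ray [0.4619 0.1023]
stock scene cap 52 [408.1 232.1] mean [0.4757 0.1886 0.1244] midrange [0.4745 0.1885] ray [0.4764 0.1888]
stock scene cap 54 [426. 241.] mean [0.4799 0.239  0.1247] midrange [0.4789 0.2389] ray [0.4802 0.2391]
stock scene cap 58 [444.5 249.7] mean [0.4826 0.2888 0.1252] midrange [0.4818 0.2884] ray [0.4824 0.2888]
stock scene cap 60 [463.6 258.6] mean [0.4843 0.3385 0.125 ] midrange [0.4839 0.338 ] ray [0.4844 0.3386]
serve scene cap 35 [231.3 163.1] mean [ 0.497  -0.3716  0.1243] midrange [ 0.4959 -0.3729] ray [ 0.4978 -0.3709]
serve scene cap 36 [243.3 168.5] mean [ 0.4977 -0.3251  0.1235] midrange [ 0.496  -0.3242] ray [ 0.4993 -0.3236]
serve scene ((500.14654541015625, -250.20840454101562), (310.4808654785156, 84.39263916015625), 87.63472747802734)
scene hole 24 [259.4 193.5] [ 0.5036 -0.2672]
scene hole 23 [272.6 199.9] [ 0.5054 -0.2173]
scene hole 28 [284.7 206.3] [ 0.5087 -0.1713]
scene hole 31 [299.  212.2] [ 0.5068 -0.1228]
[0.47360534 0.18564451 0.21457415]
```

View pics/s8z.png

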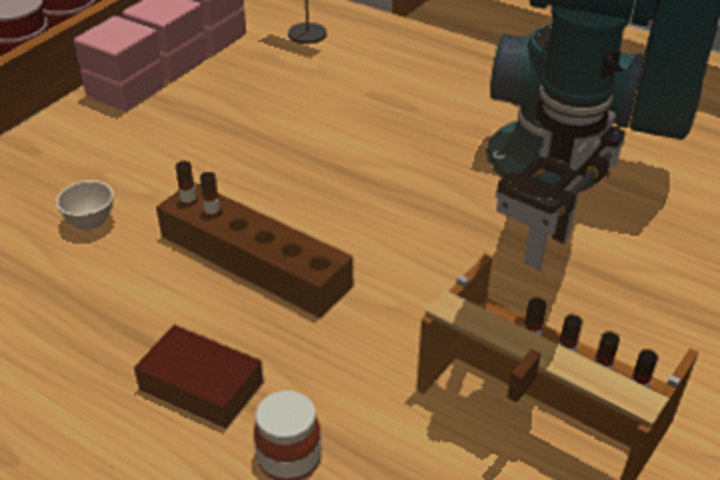

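The first vial is seated upright next to the kept one, at crop (209,195), with its cap at z 0.125. Now the second vial.

Emit:
{"fn": "step_arm", "kwargs": {
  "commands": [
    {"xyz":[-0.0005,0.0012,-0.035],"twist":[0,0,0]},
    {"xyz":[-0.0005,0.0012,-0.07],"twist":[0,0,0]},
    {"xyz":[-0.0005,0.0012,-0.1],"twist":[0,0,0]},
    {"xyz":[-0.0005,0.0012,-0.118],"twist":[0,0,0]},
    {"xyz":[-0.0005,0.0012,-0.127],"twist":[0,0,0]},
    {"xyz":[-0.0005,0.0012,-0.131],"twist":[0,0,0]},
    {"xyz":[-0.0005,0.0012,-0.131],"twist":[0,0,0]}
  ]
}}

```text
time: 16.17
tool_pos: [0.473, 0.1876, 0.0834]
ee_rot: [-1.571, 0.0, -0.053]
wrist_force: [-0.0, -0.8, 0.1]
width: 0.0569
```

Emit:
{"fn": "step_arm", "kwargs": {
  "commands": [
    {"xyz":[0,0,0],"twist":[0,0,0]},
    {"xyz":[0,0,0],"twist":[0,0,0]},
    {"xyz":[0,0,0],"twist":[0,0,0]},
    {"xyz":[0,0,0],"twist":[0,0,0]},
    {"xyz":[0,0,0],"twist":[0,0,0]},
    {"xyz":[0,0,0],"twist":[0,0,0]},
    {"xyz":[0,0,0],"twist":[0,0,0]},
    {"xyz":[0,0,0],"twist":[0,0,0]},
    {"xyz":[0,0,0],"twist":[0,0,0]}
  ],
  "fingers": 255
}}

```text
time: 16.92
tool_pos: [0.4731, 0.1884, 0.0841]
ee_rot: [-1.57, -0.001, -0.052]
wrist_force: [-0.8, -0.1, 3.4]
width: 0.0233
```

Emit:
{"fn": "step_arm", "kwargs": {
  "commands": [
    {"xyz":[0,0,0.02],"twist":[0,0,0]},
    {"xyz":[0,0,0.05],"twist":[0,0,0]},
    {"xyz":[0,0,0.085],"twist":[0,0,0]},
    {"xyz":[0,0,0.115],"twist":[0,0,0]},
    {"xyz":[0,0,0.13],"twist":[0,0,0]},
    {"xyz":[0,0,0.13],"twist":[0,0,0]},
    {"xyz":[0,0,0.13],"twist":[0,0,0]}
  ]
}}

```text
time: 17.5
tool_pos: [0.473, 0.1882, 0.2134]
ee_rot: [-1.571, -0.001, -0.052]
wrist_force: [-0.4, 0.3, -1.4]
width: 0.0237
```

Emit:
{"fn": "step_arm", "kwargs": {
  "commands": [
    {"xyz":[0.002,-0.03,0],"twist":[0,0,0]},
    {"xyz":[0.004,-0.07,0],"twist":[0,0,0]},
    {"xyz":[0.006,-0.11,0],"twist":[0,0,0]},
    {"xyz":[0.008,-0.15,0],"twist":[0,0,0]},
    {"xyz":[0.01,-0.19,0],"twist":[0,0,0]},
    {"xyz":[0.012,-0.23,0],"twist":[0,0,0]},
    {"xyz":[0.015,-0.27,0],"twist":[0,0,0]},
    {"xyz":[0.018,-0.31,0],"twist":[0,0,0]},
    {"xyz":[0.02,-0.35,0],"twist":[0,0,0]},
    {"xyz":[0.022,-0.39,0],"twist":[0,0,0]},
    {"xyz":[0.024,-0.42,0],"twist":[0,0,0]},
    {"xyz":[0.025,-0.45,0],"twist":[0,0,0]}
  ]
}}

```text
time: 18.5
tool_pos: [0.4964, -0.2632, 0.2097]
ee_rot: [-1.568, 0.005, -0.053]
wrist_force: [0.2, -0.8, -1.0]
width: 0.0235
```

Emit:
{"fn": "step_arm", "kwargs": {
  "commands": [
    {"xyz":[0.0,-0.012,0],"twist":[0,0,0]},
    {"xyz":[0.0,-0.012,0],"twist":[0,0,0]},
    {"xyz":[0.0,-0.012,0],"twist":[0,0,0]},
    {"xyz":[0.0,-0.012,0],"twist":[0,0,0]}
  ]
}}

```text
time: 18.83
tool_pos: [0.4976, -0.272, 0.2125]
ee_rot: [-1.569, 0.001, -0.051]
wrist_force: [0.6, 0.1, -0.6]
width: 0.0233
```

Run:
```python
from h import *
import meas
p,d=snap('scene','scene9')
cv2.imwrite('pics/s9z.png',cv2.resize(p[80:260,140:380,::-1],None,fx=2.5,fy=2.5,interpolation=cv2.INTER_CUBIC))
snap('top','top9'); meas.go('9')
print(robot.get_obs()['tool_pos'])
```

```text
stock top cap 37 [194.7 265.2] mean [0.4784 0.3363 0.1247] midrange [0.479  0.3365] ray [0.4783 0.3362]
stock top cap 34 [210.8 266.4] mean [0.4758 0.2867 0.125 ] midrange [0.4767 0.2876] ray [0.4758 0.2867]
stock top cap 40 [227.  267.1] mean [0.4744 0.2366 0.1251] midrange [0.4736 0.2366] ray [0.4745 0.2366]
serve top ((500.1182861328125, -181.27223205566406), (96.45555114746094, 80.94770812988281), 86.5904312133789)
top hole 57 [343.1 263.6] [ 0.5019 -0.1253]
top hole 55 [358.6 264.4] [ 0.5004 -0.175 ]
top hole 5 [371.  263.2] [ 0.5053 -0.2148]
top hole 28 [388.  266.6] [ 0.4953 -0.2694]
stock scene cap 30 [379.5 216.7] mean [0.4654 0.1026 0.1252] midrange [0.4704 0.1026] ray [0.4653 0.1025]
stock scene cap 51 [426.1 240.8] mean [0.4798 0.2392 0.1254] midrange [0.479  0.2389] ray [0.4794 0.2391]
stock scene cap 56 [444.5 249.5] mean [0.4818 0.2886 0.1249] midrange [0.4809 0.2884] ray [0.482  0.2887]
stock scene cap 60 [463.6 258.5] mean [0.4843 0.3384 0.1251] midrange [0.4827 0.338 ] ray [0.4843 0.3384]
serve scene cap 35 [231.4 163. ] mean [ 0.4968 -0.3716  0.1242] midrange [ 0.4962 -0.3722] ray [ 0.4975 -0.3708]
serve scene cap 36 [243.3 168.7] mean [ 0.499  -0.3238  0.1243] midrange [ 0.496  -0.3242] ray [ 0.4997 -0.3231]
serve scene ((500.3263244628906, -249.07093811035156), (311.5979919433594, 86.98237609863281), 88.49150085449219)
scene hole 26 [259.1 193.5] [ 0.5039 -0.2683]
scene hole 26 [272.2 199.8] [ 0.5056 -0.2185]
scene hole 28 [284.7 206.4] [ 0.5089 -0.1712]
scene hole 26 [298.9 212.5] [ 0.508  -0.1225]
[ 0.49794486 -0.27200614  0.21339256]
```

View pics/s9z.png

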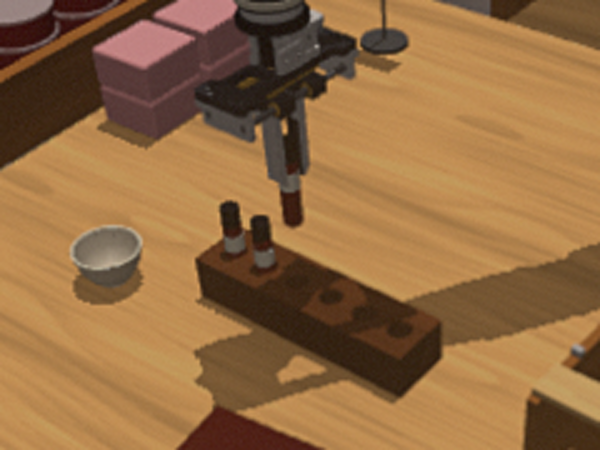

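The rack has not moved and the vial hangs upright over the next free hole. Insert it.

Emit:
{"fn": "step_arm", "kwargs": {
  "commands": [
    {"xyz":[0,-0.0015,-0.03],"twist":[0,0,0]},
    {"xyz":[0,-0.0015,-0.06],"twist":[0,0,0]},
    {"xyz":[0,-0.0015,-0.075],"twist":[0,0,0]},
    {"xyz":[0,-0.0015,-0.081],"twist":[0,0,0]},
    {"xyz":[0,-0.0015,-0.087],"twist":[0,0,0]},
    {"xyz":[0,-0.0015,-0.092],"twist":[0,0,0]},
    {"xyz":[0,-0.0015,-0.092],"twist":[0,0,0]}
  ]
}}

```text
time: 19.52
tool_pos: [0.4981, -0.275, 0.1218]
ee_rot: [-1.571, -0.001, -0.051]
wrist_force: [-0.1, 0.7, -1.0]
width: 0.0232
```

Emit:
{"fn": "step_arm", "kwargs": {
  "commands": [
    {"xyz":[0,0,-0.01],"twist":[0,0,0]},
    {"xyz":[0,0,-0.02],"twist":[0,0,0]},
    {"xyz":[0,0,-0.028],"twist":[0,0,0]},
    {"xyz":[0,0,-0.034],"twist":[0,0,0]},
    {"xyz":[0,0,-0.037],"twist":[0,0,0]},
    {"xyz":[0,0,-0.037],"twist":[0,0,0]}
  ]
}}

```text
time: 20.02
tool_pos: [0.4976, -0.2753, 0.0843]
ee_rot: [-1.571, 0.0, -0.052]
wrist_force: [-0.7, -1.3, -1.2]
width: 0.0228
```

Emit:
{"fn": "step_arm", "kwargs": {
  "commands": [
    {"xyz":[0,0,0],"twist":[0,0,0]},
    {"xyz":[0,0,0],"twist":[0,0,0]},
    {"xyz":[0,0,0],"twist":[0,0,0]},
    {"xyz":[0,0,0],"twist":[0,0,0]},
    {"xyz":[0,0,0.02],"twist":[0,0,0]},
    {"xyz":[0,0,0.05],"twist":[0,0,0]},
    {"xyz":[0,0,0.09],"twist":[0,0,0]},
    {"xyz":[0,0,0.13],"twist":[0,0,0]},
    {"xyz":[0,0,0.13],"twist":[0,0,0]}
  ],
  "fingers": 100
}}

```text
time: 20.77
tool_pos: [0.5011, -0.2775, 0.225]
ee_rot: [-1.58, -0.015, -0.052]
wrist_force: [0.4, -1.0, 1.5]
width: 0.0571
```

Emit:
{"fn": "step_arm", "kwargs": {
  "commands": [
    {"xyz":[-0.002,0.04,0],"twist":[0,0,0]},
    {"xyz":[-0.004,0.08,0],"twist":[0,0,0]},
    {"xyz":[-0.006,0.12,0],"twist":[0,0,0]},
    {"xyz":[-0.008,0.16,0],"twist":[0,0,0]},
    {"xyz":[-0.01,0.2,0],"twist":[0,0,0]},
    {"xyz":[-0.012,0.24,0],"twist":[0,0,0]},
    {"xyz":[-0.014,0.28,0],"twist":[0,0,0]},
    {"xyz":[-0.016,0.32,0],"twist":[0,0,0]},
    {"xyz":[-0.018,0.36,0],"twist":[0,0,0]},
    {"xyz":[-0.02,0.4,0],"twist":[0,0,0]},
    {"xyz":[-0.022,0.44,0],"twist":[0,0,0]},
    {"xyz":[-0.023,0.48,0],"twist":[0,0,0]}
  ]
}}

```text
time: 21.77
tool_pos: [0.4743, 0.2067, 0.2148]
ee_rot: [-1.571, -0.001, -0.052]
wrist_force: [0.1, 0.6, -0.2]
width: 0.0575
```

Emit:
{"fn": "step_arm", "kwargs": {
  "commands": [
    {"xyz":[0,0.032,0],"twist":[0,0,0]},
    {"xyz":[0,0.032,0],"twist":[0,0,0]},
    {"xyz":[0,0.032,0],"twist":[0,0,0]},
    {"xyz":[0,0.032,0],"twist":[0,0,0]},
    {"xyz":[0,0.032,0],"twist":[0,0,0]}
  ]
}}

```text
time: 22.18
tool_pos: [0.475, 0.2355, 0.2145]
ee_rot: [-1.571, -0.0, -0.054]
wrist_force: [-0.7, 0.2, 0.3]
width: 0.0572
```

Run:
```python
from h import *
import meas
p,d=snap('scene','scene10')
cv2.imwrite('pics/s10z.png',cv2.resize(p[80:320,140:500,::-1],None,fx=2,fy=2,interpolation=cv2.INTER_CUBIC))
snap('top','top10'); meas.go('10')
print(robot.get_obs()['tool_pos'])
```

```text
stock top cap 10 [197.1 265.7] mean [0.477  0.3289 0.1242] midrange [0.476 0.329] ray [0.4769 0.3287]
stock top cap 7 [182. 271.] mean [0.4596 0.3741 0.1244] midrange [0.46  0.374] ray [0.4595 0.374 ]
serve top cap 31 [392.8 263.8] mean [ 0.4957 -0.2751  0.1254] midrange [ 0.4951 -0.2758] ray [ 0.4958 -0.2752]
serve top cap 36 [409.3 264.1] mean [ 0.4961 -0.3266  0.1234] midrange [ 0.4953 -0.327 ] ray [ 0.4959 -0.3263]
serve top cap 33 [425.  264.8] mean [ 0.4949 -0.3752  0.1247] midrange [ 0.4959 -0.3755] ray [ 0.4949 -0.3751]
serve top ((498.6788024902344, -234.8393096923828), (277.11297607421875, 81.02568054199219), 88.36832427978516)
top hole 55 [343.1 263.7] [ 0.5019 -0.1252]
top hole 55 [358.4 264.5] [ 0.5001 -0.1745]
top hole 53 [374.2 265.4] [ 0.4984 -0.2251]
top hole 5 [386.2 265. ] [ 0.5005 -0.2637]
top hole 7 [403.  263.9] [ 0.5054 -0.3177]
stock scene cap 32 [378.9 217.3] mean [0.468  0.1024 0.125 ] midrange [0.4706 0.1029] ray [0.4682 0.1024]
stock scene cap 58 [425.7 240.8] mean [0.4799 0.2383 0.1251] midrange [0.4788 0.2381] ray [0.4797 0.2383]
stock scene cap 57 [444.5 249.6] mean [0.4821 0.2887 0.1249] midrange [0.4801 0.2884] ray [0.4822 0.2887]
stock scene cap 59 [463.4 258.5] mean [0.4845 0.3379 0.1251] midrange [0.483 0.338] ray [0.4844 0.3379]
serve scene cap 37 [231.1 163.2] mean [ 0.4974 -0.3722  0.1238] midrange [ 0.4977 -0.3735] ray [ 0.4986 -0.371 ]
serve scene cap 39 [243.3 168.8] mean [ 0.4993 -0.3236  0.1241] midrange [ 0.4979 -0.324 ] ray [ 0.5002 -0.3227]
serve scene cap 38 [256.8 174.9] mean [ 0.5005 -0.2722  0.124 ] midrange [ 0.4993 -0.2733] ray [ 0.5014 -0.2713]
serve scene ((499.6946716308594, -249.73399353027344), (311.3611755371094, 85.59886169433594), 88.19534301757812)
scene hole 28 [272.2 199.7] [ 0.5051 -0.2188]
scene hole 29 [284.8 206.3] [ 0.5086 -0.171 ]
scene hole 28 [299.  212.4] [ 0.5076 -0.1225]
[0.475122   0.23532576 0.21466365]
```

View pics/s10z.png

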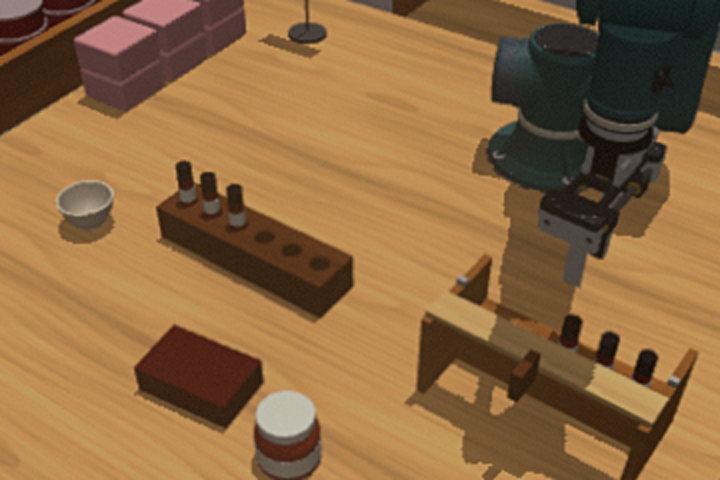

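Two vials are placed and seated (caps at z ≈ 0.125), and the gripper is above the third. The same cycle again.

Emit:
{"fn": "step_arm", "kwargs": {
  "commands": [
    {"xyz":[-0.0005,0.001,-0.035],"twist":[0,0,0]},
    {"xyz":[-0.0005,0.001,-0.07],"twist":[0,0,0]},
    {"xyz":[-0.0005,0.001,-0.1],"twist":[0,0,0]},
    {"xyz":[-0.0005,0.001,-0.118],"twist":[0,0,0]},
    {"xyz":[-0.0005,0.001,-0.127],"twist":[0,0,0]},
    {"xyz":[-0.0005,0.001,-0.131],"twist":[0,0,0]},
    {"xyz":[-0.0005,0.001,-0.131],"twist":[0,0,0]}
  ]
}}

```text
time: 22.87
tool_pos: [0.4745, 0.2371, 0.0834]
ee_rot: [-1.571, 0.0, -0.053]
wrist_force: [0.9, 0.2, -0.8]
width: 0.0569
```

Emit:
{"fn": "step_arm", "kwargs": {
  "commands": [
    {"xyz":[0,0,0],"twist":[0,0,0]},
    {"xyz":[0,0,0],"twist":[0,0,0]},
    {"xyz":[0,0,0],"twist":[0,0,0]},
    {"xyz":[0,0,0],"twist":[0,0,0]},
    {"xyz":[0,0,0],"twist":[0,0,0]},
    {"xyz":[0,0,0],"twist":[0,0,0]},
    {"xyz":[0,0,0],"twist":[0,0,0]},
    {"xyz":[0,0,0],"twist":[0,0,0]},
    {"xyz":[0,0,0],"twist":[0,0,0]}
  ],
  "fingers": 255
}}

```text
time: 23.62
tool_pos: [0.4747, 0.2379, 0.0841]
ee_rot: [-1.57, -0.001, -0.052]
wrist_force: [0.7, 0.2, 3.1]
width: 0.0232
```

Emit:
{"fn": "step_arm", "kwargs": {
  "commands": [
    {"xyz":[0,0,0.02],"twist":[0,0,0]},
    {"xyz":[0,0,0.05],"twist":[0,0,0]},
    {"xyz":[0,0,0.085],"twist":[0,0,0]},
    {"xyz":[0,0,0.115],"twist":[0,0,0]},
    {"xyz":[0,0,0.13],"twist":[0,0,0]},
    {"xyz":[0,0,0.13],"twist":[0,0,0]},
    {"xyz":[0,0,0.13],"twist":[0,0,0]}
  ]
}}

```text
time: 24.2
tool_pos: [0.4744, 0.2378, 0.2135]
ee_rot: [-1.571, -0.001, -0.052]
wrist_force: [-0.2, -0.7, -1.4]
width: 0.0233
```

Emit:
{"fn": "step_arm", "kwargs": {
  "commands": [
    {"xyz":[0.002,-0.03,0],"twist":[0,0,0]},
    {"xyz":[0.004,-0.07,0],"twist":[0,0,0]},
    {"xyz":[0.006,-0.11,0],"twist":[0,0,0]},
    {"xyz":[0.008,-0.15,0],"twist":[0,0,0]},
    {"xyz":[0.01,-0.19,0],"twist":[0,0,0]},
    {"xyz":[0.012,-0.23,0],"twist":[0,0,0]},
    {"xyz":[0.015,-0.27,0],"twist":[0,0,0]},
    {"xyz":[0.018,-0.31,0],"twist":[0,0,0]},
    {"xyz":[0.02,-0.35,0],"twist":[0,0,0]},
    {"xyz":[0.022,-0.39,0],"twist":[0,0,0]},
    {"xyz":[0.024,-0.42,0],"twist":[0,0,0]},
    {"xyz":[0.025,-0.45,0],"twist":[0,0,0]}
  ]
}}

```text
time: 25.2
tool_pos: [0.4977, -0.2137, 0.2098]
ee_rot: [-1.568, 0.005, -0.053]
wrist_force: [0.1, -0.7, -0.6]
width: 0.0235
```

Emit:
{"fn": "step_arm", "kwargs": {
  "commands": [
    {"xyz":[0.0,-0.012,0],"twist":[0,0,0]},
    {"xyz":[0.0,-0.012,0],"twist":[0,0,0]},
    {"xyz":[0.0,-0.012,0],"twist":[0,0,0]},
    {"xyz":[0.0,-0.012,0],"twist":[0,0,0]}
  ]
}}

```text
time: 25.53
tool_pos: [0.499, -0.2226, 0.2124]
ee_rot: [-1.569, 0.002, -0.051]
wrist_force: [-0.1, 0.7, 0.1]
width: 0.0232
```

Run:
```python
from h import *
import meas
p,d=snap('scene','scene11')
cv2.imwrite('pics/s11z.png',cv2.resize(p[80:260,140:380,::-1],None,fx=2.5,fy=2.5,interpolation=cv2.INTER_CUBIC))
snap('top','top11'); meas.go('11')
print(robot.get_obs()['tool_pos'])
```

```text
stock top cap 11 [183.3 258.2] mean [0.499  0.372  0.1274] midrange [0.498  0.3715] ray [0.4993 0.3725]
stock top cap 36 [194.6 264.8] mean [0.4795 0.3366 0.1254] midrange [0.4789 0.3367] ray [0.4796 0.3367]
stock top cap 30 [210.9 265.8] mean [0.4775 0.2864 0.1257] midrange [0.4769 0.2862] ray [0.4776 0.2865]
stock top cap 11 [181.7 271.7] mean [0.4572 0.3746 0.1253] midrange [0.4592 0.3758] ray [0.4573 0.3747]
serve top cap 8 [411.1 265.5] mean [ 0.4919 -0.3322  0.1241] midrange [ 0.492  -0.3321] ray [ 0.4917 -0.332 ]
serve top cap 34 [424.8 265.1] mean [ 0.4939 -0.3746  0.125 ] midrange [ 0.4944 -0.3748] ray [ 0.4939 -0.3746]
serve top ((501.08526611328125, -131.2879638671875), (78.4586410522461, 70.53849792480469), 0.24662236869335175)
top hole 55 [343.1 263.7] [ 0.5019 -0.1252]
top hole 13 [371.7 265.9] [ 0.4965 -0.2171]
stock scene cap 31 [378.8 217.4] mean [0.4683 0.1023 0.1247] midrange [0.4708 0.1023] ray [0.4688 0.1024]
stock scene cap 59 [444.5 249.7] mean [0.4824 0.2889 0.1249] midrange [0.4813 0.2889] ray [0.4825 0.2889]
stock scene cap 60 [463.5 258.5] mean [0.4842 0.3382 0.1249] midrange [0.4824 0.3382] ray [0.4843 0.3383]
serve scene cap 35 [231.2 163. ] mean [ 0.4973 -0.3718  0.1245] midrange [ 0.4964 -0.3716] ray [ 0.4978 -0.3713]
serve scene cap 40 [243.4 168.8] mean [ 0.4993 -0.3232  0.1241] midrange [ 0.4994 -0.3249] ray [ 0.5001 -0.3223]
serve scene cap 37 [256.9 174.8] mean [ 0.5004 -0.2722  0.1243] midrange [ 0.5005 -0.2724] ray [ 0.5011 -0.2715]
serve scene ((499.846923828125, -249.9122772216797), (313.352294921875, 85.25341796875), 88.30656433105469)
scene hole 26 [272.5 199.7] [ 0.5046 -0.218 ]
scene hole 32 [284.9 206.2] [ 0.5079 -0.1713]
scene hole 28 [299.1 212.4] [ 0.5072 -0.1223]
[ 0.49938249 -0.22251604  0.21333131]
```

View pics/s11z.png

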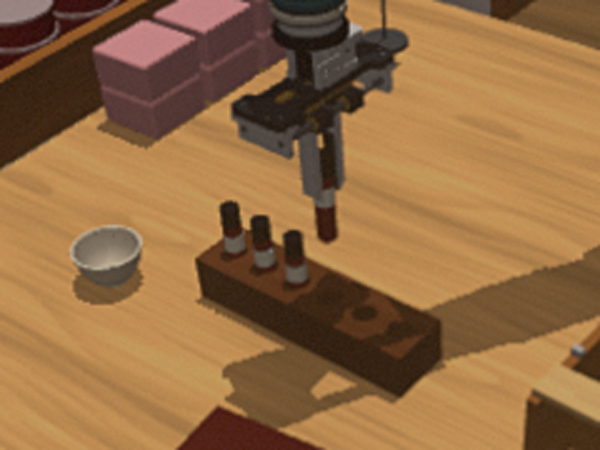

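The rack is still in place, and the vial is over the third hole from the left end, at crop (330,297). Insert it.

Emit:
{"fn": "step_arm", "kwargs": {
  "commands": [
    {"xyz":[0,-0.001,-0.03],"twist":[0,0,0]},
    {"xyz":[0,-0.001,-0.06],"twist":[0,0,0]},
    {"xyz":[0,-0.001,-0.075],"twist":[0,0,0]},
    {"xyz":[0,-0.001,-0.081],"twist":[0,0,0]},
    {"xyz":[0,-0.001,-0.087],"twist":[0,0,0]},
    {"xyz":[0,-0.001,-0.092],"twist":[0,0,0]},
    {"xyz":[0,-0.001,-0.092],"twist":[0,0,0]}
  ]
}}

```text
time: 26.22
tool_pos: [0.4996, -0.2249, 0.1218]
ee_rot: [-1.571, -0.001, -0.051]
wrist_force: [-0.9, -0.1, -0.1]
width: 0.024
```

Emit:
{"fn": "step_arm", "kwargs": {
  "commands": [
    {"xyz":[0,0,-0.01],"twist":[0,0,0]},
    {"xyz":[0,0,-0.02],"twist":[0,0,0]},
    {"xyz":[0,0,-0.028],"twist":[0,0,0]},
    {"xyz":[0,0,-0.034],"twist":[0,0,0]},
    {"xyz":[0,0,-0.037],"twist":[0,0,0]},
    {"xyz":[0,0,-0.037],"twist":[0,0,0]}
  ]
}}

```text
time: 26.72
tool_pos: [0.4992, -0.2253, 0.0842]
ee_rot: [-1.571, 0.0, -0.052]
wrist_force: [0.7, 0.6, -0.1]
width: 0.0236
```

Emit:
{"fn": "step_arm", "kwargs": {
  "commands": [
    {"xyz":[0,0,0],"twist":[0,0,0]},
    {"xyz":[0,0,0],"twist":[0,0,0]},
    {"xyz":[0,0,0],"twist":[0,0,0]},
    {"xyz":[0,0,0],"twist":[0,0,0]},
    {"xyz":[0,0,0.02],"twist":[0,0,0]},
    {"xyz":[0,0,0.05],"twist":[0,0,0]},
    {"xyz":[0,0,0.09],"twist":[0,0,0]},
    {"xyz":[0,0,0.13],"twist":[0,0,0]},
    {"xyz":[0,0,0.13],"twist":[0,0,0]}
  ],
  "fingers": 100
}}

```text
time: 27.47
tool_pos: [0.5028, -0.2273, 0.2248]
ee_rot: [-1.579, -0.016, -0.052]
wrist_force: [-0.2, -0.4, 1.0]
width: 0.0571
```

Emit:
{"fn": "step_arm", "kwargs": {
  "commands": [
    {"xyz":[-0.002,0.04,0],"twist":[0,0,0]},
    {"xyz":[-0.004,0.08,0],"twist":[0,0,0]},
    {"xyz":[-0.006,0.12,0],"twist":[0,0,0]},
    {"xyz":[-0.008,0.16,0],"twist":[0,0,0]},
    {"xyz":[-0.01,0.2,0],"twist":[0,0,0]},
    {"xyz":[-0.012,0.24,0],"twist":[0,0,0]},
    {"xyz":[-0.014,0.28,0],"twist":[0,0,0]},
    {"xyz":[-0.016,0.32,0],"twist":[0,0,0]},
    {"xyz":[-0.018,0.36,0],"twist":[0,0,0]},
    {"xyz":[-0.02,0.4,0],"twist":[0,0,0]},
    {"xyz":[-0.022,0.44,0],"twist":[0,0,0]},
    {"xyz":[-0.023,0.48,0],"twist":[0,0,0]}
  ]
}}

```text
time: 28.47
tool_pos: [0.4758, 0.2568, 0.2147]
ee_rot: [-1.57, -0.001, -0.052]
wrist_force: [0.6, 0.0, 0.2]
width: 0.0569
```

Emit:
{"fn": "step_arm", "kwargs": {
  "commands": [
    {"xyz":[0,0.032,0],"twist":[0,0,0]},
    {"xyz":[0,0.032,0],"twist":[0,0,0]},
    {"xyz":[0,0.032,0],"twist":[0,0,0]},
    {"xyz":[0,0.032,0],"twist":[0,0,0]},
    {"xyz":[0,0.032,0],"twist":[0,0,0]}
  ]
}}

```text
time: 28.88
tool_pos: [0.4766, 0.2854, 0.2146]
ee_rot: [-1.571, -0.0, -0.054]
wrist_force: [0.2, -0.3, 1.0]
width: 0.0571
```

Run:
```python
from h import *
import meas
p,d=snap('scene','scene12')
cv2.imwrite('pics/s12z.png',cv2.resize(p[80:320,140:500,::-1],None,fx=2,fy=2,interpolation=cv2.INTER_CUBIC))
snap('top','top12'); meas.go('12')
print(robot.get_obs()['tool_pos'])
```

```text
stock top cap 6 [182.  271.5] mean [0.4578 0.3735 0.1269] midrange [0.4578 0.3736] ray [0.458  0.3739]
serve top cap 37 [376.9 262.5] mean [ 0.4988 -0.2259  0.1254] midrange [ 0.4986 -0.2262] ray [ 0.4989 -0.2259]
serve top cap 34 [393.2 263.4] mean [ 0.497  -0.2763  0.1251] midrange [ 0.4963 -0.276 ] ray [ 0.497  -0.2763]
serve top cap 32 [409.3 264.2] mean [ 0.4956 -0.3262  0.1256] midrange [ 0.4961 -0.327 ] ray [ 0.4957 -0.3263]
serve top cap 35 [424.8 264.8] mean [ 0.495  -0.3747  0.1241] midrange [ 0.4958 -0.3743] ray [ 0.4948 -0.3745]
serve top ((499.1161193847656, -230.88217163085938), (217.61366271972656, 80.06714630126953), 88.80322265625)
top hole 56 [343.1 263.6] [ 0.5021 -0.1252]
top hole 54 [358.4 264.6] [ 0.4999 -0.1744]
stock scene cap 30 [379.  217.1] mean [0.4671 0.1022 0.1247] midrange [0.4672 0.1024] ray [0.4676 0.1023]
stock scene cap 59 [444.5 249.8] mean [0.4829 0.2891 0.1252] midrange [0.4823 0.2889] ray [0.4827 0.289 ]
stock scene cap 60 [463.4 258.5] mean [0.4846 0.3382 0.1253] midrange [0.4837 0.338 ] ray [0.4844 0.3381]
serve scene cap 36 [231.2 163.2] mean [ 0.4972 -0.3719  0.1239] midrange [ 0.4954 -0.3742] ray [ 0.4983 -0.3707]
serve scene cap 38 [243.5 168.7] mean [ 0.4984 -0.3238  0.1236] midrange [ 0.4975 -0.3251] ray [ 0.4997 -0.3225]
serve scene cap 39 [256.7 174.9] mean [ 0.5009 -0.2725  0.1242] midrange [ 0.4985 -0.2733] ray [ 0.5017 -0.2717]
serve scene cap 37 [270.1 181.4] mean [ 0.5037 -0.2219  0.1241] midrange [ 0.5023 -0.2237] ray [ 0.5045 -0.2211]
serve scene ((499.8927001953125, -249.75772094726562), (310.8501892089844, 86.07328033447266), 88.49411010742188)
scene hole 29 [284.9 206.3] [ 0.5085 -0.1708]
scene hole 29 [299.1 212.3] [ 0.507  -0.1224]
[0.47668128 0.28532621 0.21475795]
```

View pics/s12z.png

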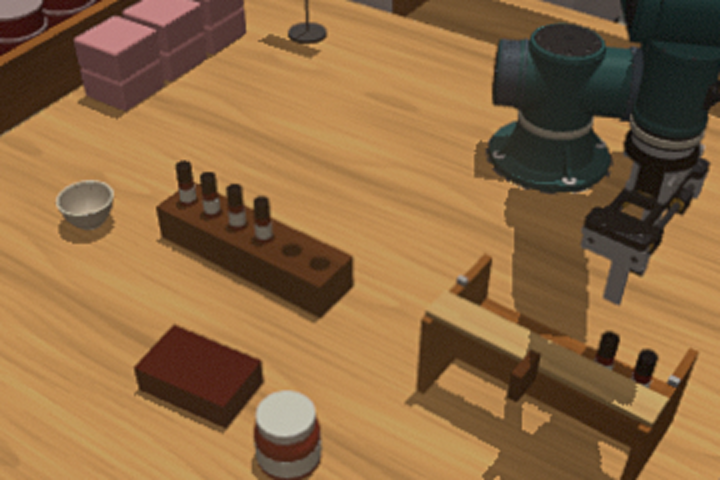

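Three vials are seated and the rack is steady. Pick the fourth.

Emit:
{"fn": "step_arm", "kwargs": {
  "commands": [
    {"xyz":[0,0,-0.035],"twist":[0,0,0]},
    {"xyz":[0,0,-0.07],"twist":[0,0,0]},
    {"xyz":[0,0,-0.1],"twist":[0,0,0]},
    {"xyz":[0,0,-0.118],"twist":[0,0,0]},
    {"xyz":[0,0,-0.127],"twist":[0,0,0]},
    {"xyz":[0,0,-0.131],"twist":[0,0,0]},
    {"xyz":[0,0,-0.131],"twist":[0,0,0]}
  ]
}}

```text
time: 29.57
tool_pos: [0.4766, 0.2861, 0.0835]
ee_rot: [-1.571, 0.0, -0.053]
wrist_force: [-0.4, 0.8, 0.2]
width: 0.0571
```

Emit:
{"fn": "step_arm", "kwargs": {
  "commands": [
    {"xyz":[0,0,0],"twist":[0,0,0]},
    {"xyz":[0,0,0],"twist":[0,0,0]},
    {"xyz":[0,0,0],"twist":[0,0,0]},
    {"xyz":[0,0,0],"twist":[0,0,0]},
    {"xyz":[0,0,0],"twist":[0,0,0]},
    {"xyz":[0,0,0],"twist":[0,0,0]},
    {"xyz":[0,0,0],"twist":[0,0,0]},
    {"xyz":[0,0,0],"twist":[0,0,0]},
    {"xyz":[0,0,0],"twist":[0,0,0]}
  ],
  "fingers": 255
}}

```text
time: 30.32
tool_pos: [0.4766, 0.2869, 0.0841]
ee_rot: [-1.57, -0.001, -0.052]
wrist_force: [-0.1, -0.5, 2.8]
width: 0.0233
```

Emit:
{"fn": "step_arm", "kwargs": {
  "commands": [
    {"xyz":[0,0,0.02],"twist":[0,0,0]},
    {"xyz":[0,0,0.05],"twist":[0,0,0]},
    {"xyz":[0,0,0.085],"twist":[0,0,0]},
    {"xyz":[0,0,0.115],"twist":[0,0,0]},
    {"xyz":[0,0,0.13],"twist":[0,0,0]},
    {"xyz":[0,0,0.13],"twist":[0,0,0]},
    {"xyz":[0,0,0.13],"twist":[0,0,0]}
  ]
}}

```text
time: 30.9
tool_pos: [0.4765, 0.2868, 0.2136]
ee_rot: [-1.57, -0.001, -0.052]
wrist_force: [0.3, -0.8, -1.8]
width: 0.0232
```

Emit:
{"fn": "step_arm", "kwargs": {
  "commands": [
    {"xyz":[0.002,-0.03,0],"twist":[0,0,0]},
    {"xyz":[0.004,-0.07,0],"twist":[0,0,0]},
    {"xyz":[0.006,-0.11,0],"twist":[0,0,0]},
    {"xyz":[0.008,-0.15,0],"twist":[0,0,0]},
    {"xyz":[0.01,-0.19,0],"twist":[0,0,0]},
    {"xyz":[0.012,-0.23,0],"twist":[0,0,0]},
    {"xyz":[0.015,-0.27,0],"twist":[0,0,0]},
    {"xyz":[0.018,-0.31,0],"twist":[0,0,0]},
    {"xyz":[0.02,-0.35,0],"twist":[0,0,0]},
    {"xyz":[0.022,-0.39,0],"twist":[0,0,0]},
    {"xyz":[0.024,-0.42,0],"twist":[0,0,0]},
    {"xyz":[0.025,-0.45,0],"twist":[0,0,0]}
  ]
}}

```text
time: 31.9
tool_pos: [0.4997, -0.1649, 0.2099]
ee_rot: [-1.569, 0.005, -0.053]
wrist_force: [1.4, 0.4, -0.6]
width: 0.0234
```

Emit:
{"fn": "step_arm", "kwargs": {
  "commands": [
    {"xyz":[0.0,-0.012,0],"twist":[0,0,0]},
    {"xyz":[0.0,-0.012,0],"twist":[0,0,0]},
    {"xyz":[0.0,-0.012,0],"twist":[0,0,0]},
    {"xyz":[0.0,-0.012,0],"twist":[0,0,0]}
  ]
}}

```text
time: 32.23
tool_pos: [0.501, -0.1737, 0.2125]
ee_rot: [-1.569, 0.002, -0.051]
wrist_force: [0.3, 0.8, -0.3]
width: 0.0235
```

Run:
```python
from h import *
import meas
p,d=snap('scene','scene13')
cv2.imwrite('pics/s13z.png',cv2.resize(p[80:260,140:380,::-1],None,fx=2.5,fy=2.5,interpolation=cv2.INTER_CUBIC))
snap('top','top13'); meas.go('13')
print(robot.get_obs()['tool_pos'])
```

```text
stock top cap 6 [183.3 258.2] mean [0.4995 0.3725 0.1243] midrange [0.4987 0.3724] ray [0.4994 0.3723]
stock top cap 36 [194.7 264.8] mean [0.4797 0.3362 0.1249] midrange [0.4791 0.3361] ray [0.4797 0.3362]
stock top cap 10 [182.2 270. ] mean [0.4626 0.3735 0.1256] midrange [0.4616 0.3732] ray [0.4626 0.3736]
serve top cap 24 [393.9 264. ] mean [ 0.4951 -0.2785  0.125 ] midrange [ 0.4947 -0.2777] ray [ 0.4951 -0.2785]
serve top cap 35 [409.3 264. ] mean [ 0.4963 -0.3262  0.1255] midrange [ 0.4966 -0.3267] ray [ 0.4964 -0.3263]
serve top cap 33 [425.  264.8] mean [ 0.4949 -0.3754  0.1247] midrange [ 0.4963 -0.3741] ray [ 0.4949 -0.3753]
serve top cap 6 [378.2 265. ] mean [ 0.4911 -0.2297  0.1253] midrange [ 0.4912 -0.2292] ray [ 0.4911 -0.2297]
serve top ((469.3133850097656, -337.1289367675781), (39.14161682128906, 61.429542541503906), 29.903491973876953)
top hole 16 [345.8 265. ] [ 0.4977 -0.134 ]
top hole 10 [402.5 265.9] [ 0.4987 -0.3161]
stock scene cap 36 [378.2 218.1] mean [0.4716 0.1022 0.125 ] midrange [0.4716 0.1022] ray [0.4718 0.1022]
stock scene cap 61 [463.4 258.5] mean [0.4845 0.3381 0.125 ] midrange [0.4831 0.3381] ray [0.4845 0.3381]
serve scene cap 35 [231.1 163.3] mean [ 0.4982 -0.3717  0.1242] midrange [ 0.4972 -0.3722] ray [ 0.499  -0.3709]
serve scene cap 39 [243.4 168.7] mean [ 0.4985 -0.324   0.1237] midrange [ 0.4965 -0.3259] ray [ 0.4998 -0.3227]
serve scene cap 38 [256.8 174.9] mean [ 0.5008 -0.272   0.1242] midrange [ 0.5015 -0.2735] ray [ 0.5016 -0.2712]
serve scene cap 39 [270.3 181.4] mean [ 0.5029 -0.222   0.1237] midrange [ 0.5019 -0.2218] ray [ 0.5042 -0.2208]
serve scene ((500.4579772949219, -249.75743103027344), (311.7514953613281, 85.67036437988281), 88.01970672607422)
scene hole 30 [284.7 206.3] [ 0.5086 -0.1713]
scene hole 30 [298.9 212.2] [ 0.5071 -0.1231]
[ 0.50131644 -0.17355599  0.21327859]
```

View pics/s13z.png

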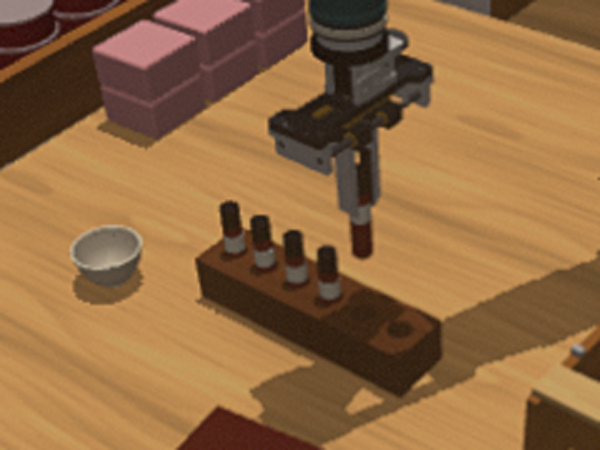

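The rack has not moved and the vial is over the fourth free hole. Insert it.

Emit:
{"fn": "step_arm", "kwargs": {
  "commands": [
    {"xyz":[0,0,-0.03],"twist":[0,0,0]},
    {"xyz":[0,0,-0.06],"twist":[0,0,0]},
    {"xyz":[0,0,-0.075],"twist":[0,0,0]},
    {"xyz":[0,0,-0.081],"twist":[0,0,0]},
    {"xyz":[0,0,-0.087],"twist":[0,0,0]},
    {"xyz":[0,0,-0.092],"twist":[0,0,0]},
    {"xyz":[0,0,-0.092],"twist":[0,0,0]}
  ]
}}

```text
time: 32.92
tool_pos: [0.5015, -0.1749, 0.1217]
ee_rot: [-1.571, -0.001, -0.051]
wrist_force: [-0.5, 0.4, -0.9]
width: 0.0235
```

Emit:
{"fn": "step_arm", "kwargs": {
  "commands": [
    {"xyz":[0,0,-0.01],"twist":[0,0,0]},
    {"xyz":[0,0,-0.02],"twist":[0,0,0]},
    {"xyz":[0,0,-0.028],"twist":[0,0,0]},
    {"xyz":[0,0,-0.034],"twist":[0,0,0]},
    {"xyz":[0,0,-0.037],"twist":[0,0,0]},
    {"xyz":[0,0,-0.037],"twist":[0,0,0]}
  ]
}}

```text
time: 33.42
tool_pos: [0.5012, -0.1753, 0.0842]
ee_rot: [-1.571, 0.0, -0.052]
wrist_force: [0.0, 0.0, -0.2]
width: 0.0234
```

Emit:
{"fn": "step_arm", "kwargs": {
  "commands": [
    {"xyz":[0,0,0],"twist":[0,0,0]},
    {"xyz":[0,0,0],"twist":[0,0,0]},
    {"xyz":[0,0,0],"twist":[0,0,0]},
    {"xyz":[0,0,0],"twist":[0,0,0]},
    {"xyz":[0,0,0.02],"twist":[0,0,0]},
    {"xyz":[0,0,0.05],"twist":[0,0,0]},
    {"xyz":[0,0,0.09],"twist":[0,0,0]},
    {"xyz":[0,0,0.13],"twist":[0,0,0]},
    {"xyz":[0,0,0.13],"twist":[0,0,0]}
  ],
  "fingers": 100
}}

```text
time: 34.17
tool_pos: [0.505, -0.177, 0.2246]
ee_rot: [-1.577, -0.016, -0.052]
wrist_force: [0.1, -0.9, 1.0]
width: 0.0575
```

Emit:
{"fn": "step_arm", "kwargs": {
  "commands": [
    {"xyz":[-0.002,0.04,0],"twist":[0,0,0]},
    {"xyz":[-0.004,0.08,0],"twist":[0,0,0]},
    {"xyz":[-0.006,0.12,0],"twist":[0,0,0]},
    {"xyz":[-0.008,0.16,0],"twist":[0,0,0]},
    {"xyz":[-0.01,0.2,0],"twist":[0,0,0]},
    {"xyz":[-0.012,0.24,0],"twist":[0,0,0]},
    {"xyz":[-0.014,0.28,0],"twist":[0,0,0]},
    {"xyz":[-0.016,0.32,0],"twist":[0,0,0]},
    {"xyz":[-0.018,0.36,0],"twist":[0,0,0]},
    {"xyz":[-0.02,0.4,0],"twist":[0,0,0]},
    {"xyz":[-0.022,0.44,0],"twist":[0,0,0]},
    {"xyz":[-0.022,0.48,0],"twist":[0,0,0]}
  ]
}}

```text
time: 35.17
tool_pos: [0.4787, 0.3068, 0.2147]
ee_rot: [-1.57, -0.001, -0.052]
wrist_force: [1.0, 0.2, -0.6]
width: 0.0573
```

Emit:
{"fn": "step_arm", "kwargs": {
  "commands": [
    {"xyz":[0,0.031,0],"twist":[0,0,0]},
    {"xyz":[0,0.031,0],"twist":[0,0,0]},
    {"xyz":[0,0.031,0],"twist":[0,0,0]},
    {"xyz":[0,0.031,0],"twist":[0,0,0]},
    {"xyz":[0,0.031,0],"twist":[0,0,0]}
  ]
}}

```text
time: 35.58
tool_pos: [0.4796, 0.3344, 0.2146]
ee_rot: [-1.571, -0.0, -0.053]
wrist_force: [-0.5, -0.9, 0.4]
width: 0.057
```

Run:
```python
from h import *
import meas
p,d=snap('scene','scene14')
cv2.imwrite('pics/s14z.png',cv2.resize(p[80:320,140:500,::-1],None,fx=2,fy=2,interpolation=cv2.INTER_CUBIC))
snap('top','top14'); meas.go('14')
print(robot.get_obs()['tool_pos'])
```

```text
serve top cap 33 [360.5 261.4] mean [ 0.5012 -0.1749  0.1258] midrange [ 0.5009 -0.1747] ray [ 0.5013 -0.1749]
serve top cap 36 [376.8 262.9] mean [ 0.4977 -0.2254  0.1245] midrange [ 0.4984 -0.2262] ray [ 0.4976 -0.2253]
serve top cap 35 [393.  263.3] mean [ 0.4974 -0.2757  0.1251] midrange [ 0.497  -0.2758] ray [ 0.4974 -0.2757]
serve top cap 31 [409.5 264.2] mean [ 0.4958 -0.327   0.1241] midrange [ 0.4949 -0.3275] ray [ 0.4957 -0.3269]
serve top cap 32 [424.8 264.6] mean [ 0.4954 -0.3745  0.1252] midrange [ 0.4957 -0.375 ] ray [ 0.4954 -0.3745]
serve top ((499.17376708984375, -203.34347534179688), (140.8594207763672, 79.49134063720703), 88.26824951171875)
top hole 54 [343.  263.7] [ 0.5017 -0.125 ]
top hole 10 [385.9 264.1] [ 0.5034 -0.2627]
top hole 6 [402.3 264.2] [ 0.5043 -0.3156]
stock scene cap 29 [378.6 217.7] mean [0.469  0.102  0.1243] midrange [0.4702 0.1026] ray [0.4699 0.1024]
stock scene cap 59 [463.5 258.5] mean [0.4843 0.3383 0.1251] midrange [0.4831 0.3381] ray [0.4842 0.3383]
serve scene cap 36 [231.1 163.2] mean [ 0.498  -0.3718  0.1244] midrange [ 0.4966 -0.3728] ray [ 0.4986 -0.3712]
serve scene cap 36 [243.2 168.6] mean [ 0.4985 -0.3249  0.1238] midrange [ 0.4979 -0.3263] ray [ 0.4996 -0.3237]
serve scene cap 38 [256.7 174.8] mean [ 0.5003 -0.2729  0.1239] midrange [ 0.4981 -0.2716] ray [ 0.5014 -0.2718]
serve scene cap 37 [270.3 181.3] mean [ 0.5025 -0.2222  0.1236] midrange [ 0.5013 -0.2226] ray [ 0.5039 -0.221 ]
serve scene cap 42 [284.2 188. ] mean [ 0.5052 -0.1716  0.1238] midrange [ 0.505 -0.172] ray [ 0.5065 -0.1707]
serve scene ((500.5079345703125, -249.74342346191406), (312.005126953125, 85.51788330078125), 88.77518463134766)
scene hole 27 [298.8 212.4] [ 0.5079 -0.1228]
[0.47970165 0.33433731 0.21483819]
```

View pics/s14z.png

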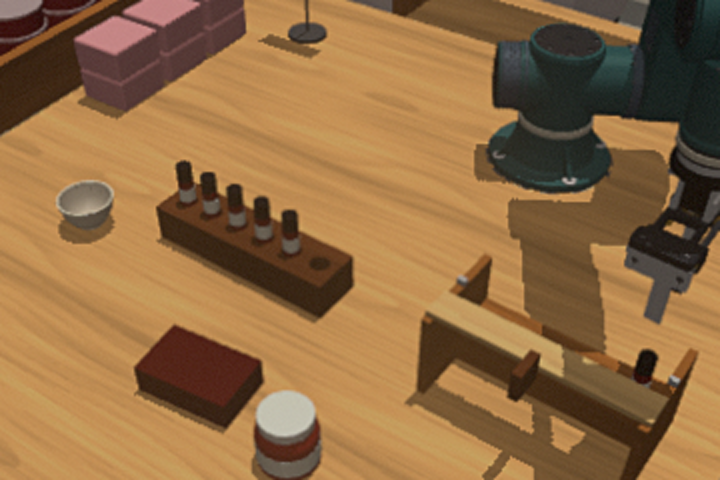

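Four are placed and seated. Last vial: at crop (645,368).

Emit:
{"fn": "step_arm", "kwargs": {
  "commands": [
    {"xyz":[0,0.0005,-0.035],"twist":[0,0,0]},
    {"xyz":[0,0.0005,-0.07],"twist":[0,0,0]},
    {"xyz":[0,0.0005,-0.1],"twist":[0,0,0]},
    {"xyz":[0,0.0005,-0.118],"twist":[0,0,0]},
    {"xyz":[0,0.0005,-0.127],"twist":[0,0,0]},
    {"xyz":[0,0.0005,-0.131],"twist":[0,0,0]},
    {"xyz":[0,0.0005,-0.131],"twist":[0,0,0]}
  ]
}}

```text
time: 36.27
tool_pos: [0.4795, 0.3356, 0.0835]
ee_rot: [-1.571, 0.0, -0.053]
wrist_force: [0.4, 0.5, 0.2]
width: 0.0573
```

Emit:
{"fn": "step_arm", "kwargs": {
  "commands": [
    {"xyz":[0,0,0],"twist":[0,0,0]},
    {"xyz":[0,0,0],"twist":[0,0,0]},
    {"xyz":[0,0,0],"twist":[0,0,0]},
    {"xyz":[0,0,0],"twist":[0,0,0]},
    {"xyz":[0,0,0],"twist":[0,0,0]},
    {"xyz":[0,0,0],"twist":[0,0,0]},
    {"xyz":[0,0,0],"twist":[0,0,0]},
    {"xyz":[0,0,0],"twist":[0,0,0]},
    {"xyz":[0,0,0],"twist":[0,0,0]}
  ],
  "fingers": 255
}}

```text
time: 37.02
tool_pos: [0.4797, 0.3364, 0.0841]
ee_rot: [-1.57, -0.001, -0.052]
wrist_force: [-0.3, 0.5, 2.8]
width: 0.0234
```

Emit:
{"fn": "step_arm", "kwargs": {
  "commands": [
    {"xyz":[0,0,0.02],"twist":[0,0,0]},
    {"xyz":[0,0,0.05],"twist":[0,0,0]},
    {"xyz":[0,0,0.085],"twist":[0,0,0]},
    {"xyz":[0,0,0.115],"twist":[0,0,0]},
    {"xyz":[0,0,0.13],"twist":[0,0,0]},
    {"xyz":[0,0,0.13],"twist":[0,0,0]},
    {"xyz":[0,0,0.13],"twist":[0,0,0]}
  ]
}}

```text
time: 37.6
tool_pos: [0.4794, 0.3363, 0.2136]
ee_rot: [-1.57, -0.001, -0.052]
wrist_force: [-0.7, 0.7, -0.9]
width: 0.0234
```

Emit:
{"fn": "step_arm", "kwargs": {
  "commands": [
    {"xyz":[0.002,-0.03,0],"twist":[0,0,0]},
    {"xyz":[0.004,-0.07,0],"twist":[0,0,0]},
    {"xyz":[0.006,-0.11,0],"twist":[0,0,0]},
    {"xyz":[0.008,-0.15,0],"twist":[0,0,0]},
    {"xyz":[0.01,-0.19,0],"twist":[0,0,0]},
    {"xyz":[0.012,-0.23,0],"twist":[0,0,0]},
    {"xyz":[0.014,-0.27,0],"twist":[0,0,0]},
    {"xyz":[0.016,-0.31,0],"twist":[0,0,0]},
    {"xyz":[0.018,-0.35,0],"twist":[0,0,0]},
    {"xyz":[0.02,-0.39,0],"twist":[0,0,0]},
    {"xyz":[0.022,-0.42,0],"twist":[0,0,0]},
    {"xyz":[0.023,-0.45,0],"twist":[0,0,0]}
  ]
}}

```text
time: 38.6
tool_pos: [0.5007, -0.1154, 0.21]
ee_rot: [-1.569, 0.005, -0.053]
wrist_force: [0.7, 0.1, -0.3]
width: 0.0236
```

Emit:
{"fn": "step_arm", "kwargs": {
  "commands": [
    {"xyz":[0.0,-0.012,0],"twist":[0,0,0]},
    {"xyz":[0.0,-0.012,0],"twist":[0,0,0]},
    {"xyz":[0.0,-0.012,0],"twist":[0,0,0]},
    {"xyz":[0.0,-0.012,0],"twist":[0,0,0]}
  ]
}}

```text
time: 38.93
tool_pos: [0.5019, -0.1242, 0.2124]
ee_rot: [-1.569, 0.002, -0.051]
wrist_force: [-1.2, 0.3, -0.2]
width: 0.0235
```

Run:
```python
from h import *
import meas
p,d=snap('scene','scene15')
cv2.imwrite('pics/s15z.png',cv2.resize(p[80:260,140:380,::-1],None,fx=2.5,fy=2.5,interpolation=cv2.INTER_CUBIC))
snap('top','top15'); meas.go('15')
print(robot.get_obs()['tool_pos'])
```

```text
stock top cap 8 [182.2 269.5] mean [0.4642 0.3735 0.125 ] midrange [0.4639 0.3733] ray [0.4642 0.3735]
serve top cap 34 [379.6 264.8] mean [ 0.4919 -0.2342  0.1248] midrange [ 0.4902 -0.2356] ray [ 0.4918 -0.2342]
serve top cap 37 [396.4 266.6] mean [ 0.4874 -0.2863  0.1245] midrange [ 0.4877 -0.2871] ray [ 0.4873 -0.2862]
serve top cap 38 [412.5 267.4] mean [ 0.4858 -0.3364  0.1246] midrange [ 0.4859 -0.3356] ray [ 0.4858 -0.3363]
serve top cap 36 [430.4 269.4] mean [ 0.4809 -0.3917  0.1259] midrange [ 0.4801 -0.3918] ray [ 0.481  -0.3919]
serve top ((468.6781005859375, -268.7545166015625), (118.46397399902344, 74.45726776123047), 69.0843734741211)
top hole 6 [358.3 267.5] [ 0.4905 -0.1742]
top hole 5 [391. 265.] [ 0.5008 -0.2791]
top hole 8 [379.  271.9] [ 0.4778 -0.2405]
stock scene cap 30 [379.3 216.9] mean [0.466  0.1022 0.1247] midrange [0.4686 0.1026] ray [0.4664 0.1024]
serve scene cap 30 [229.8 158.9] mean [ 0.4841 -0.3889  0.1247] midrange [ 0.483  -0.3906] ray [ 0.4843 -0.3886]
serve scene cap 34 [242.9 165.9] mean [ 0.4892 -0.3335  0.1242] midrange [ 0.4898 -0.3352] ray [ 0.4901 -0.3327]
serve scene cap 36 [256.1 172.4] mean [ 0.4918 -0.2823  0.1234] midrange [ 0.4908 -0.2829] ray [ 0.4933 -0.2808]
serve scene cap 38 [269.6 178.6] mean [ 0.4945 -0.2309  0.1244] midrange [ 0.4935 -0.2316] ray [ 0.4951 -0.2304]
serve scene cap 40 [282.3 182.8] mean [ 0.4897 -0.19    0.1238] midrange [ 0.4868 -0.1908] ray [ 0.4909 -0.189 ]
serve scene ((490.8482360839844, -260.5662841796875), (312.0507507324219, 85.13855743408203), 87.9449462890625)
scene hole 123 [233.  196.5] [ 0.557  -0.3233]
scene hole 8 [243.4 206.9] [ 0.5755 -0.268 ]
scene hole 26 [297.5 209.2] [ 0.4989 -0.1338]
[ 0.5022721  -0.12409846  0.21319554]
```

View pics/s15z.png

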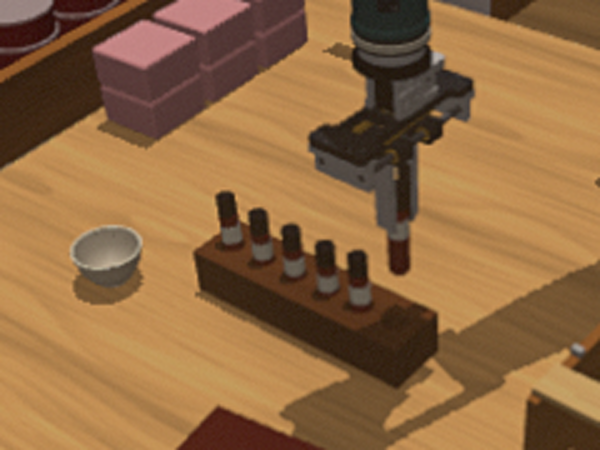

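The rack has just been knocked: it now reads about 10 mm towards -x and -y, with the vials slightly askew. I'll measure again after it settles.

Emit:
{"fn": "step_arm", "kwargs": {
  "commands": [
    {"xyz":[0,0.1,0.0],"twist":[0,0,0]},
    {"xyz":[0,0.1,0.0],"twist":[0,0,0]},
    {"xyz":[0,0.1,0.0],"twist":[0,0,0]},
    {"xyz":[0,0.1,0.0],"twist":[0,0,0]},
    {"xyz":[0,0.1,0.0],"twist":[0,0,0]},
    {"xyz":[0,0.1,0.0],"twist":[0,0,0]},
    {"xyz":[0,0.1,0.0],"twist":[0,0,0]}
  ]
}}

```text
time: 39.62
tool_pos: [0.5023, -0.0263, 0.2135]
ee_rot: [-1.571, -0.0, -0.052]
wrist_force: [-0.1, 0.2, -0.4]
width: 0.0239
```

Run:
```python
from h import *
import meas
p,d=snap('scene','scene16')
cv2.imwrite('pics/s16z.png',cv2.resize(p[80:260,140:380,::-1],None,fx=2.5,fy=2.5,interpolation=cv2.INTER_CUBIC))
snap('top','top16'); meas.go('16')
print(robot.get_obs()['tool_pos'])
```

```text
stock top cap 7 [183.6 255. ] mean [0.5087 0.3715 0.1284] midrange [0.5087 0.3716] ray [0.5092 0.3722]
stock top cap 6 [181.5 273.3] mean [0.4523 0.375  0.1254] midrange [0.4532 0.3761] ray [0.4523 0.3751]
serve top cap 36 [366.1 266.3] mean [ 0.4863 -0.1925  0.1245] midrange [ 0.4857 -0.1939] ray [ 0.4862 -0.1924]
serve top cap 35 [379.9 264.9] mean [ 0.4916 -0.2353  0.1246] midrange [ 0.4915 -0.2354] ray [ 0.4916 -0.2352]
serve top cap 42 [396.2 266.6] mean [ 0.4874 -0.2857  0.1248] midrange [ 0.4872 -0.2866] ray [ 0.4874 -0.2857]
serve top cap 36 [412.9 267.3] mean [ 0.4864 -0.3376  0.1241] midrange [ 0.4872 -0.3366] ray [ 0.4862 -0.3374]
serve top cap 38 [430.4 269.2] mean [ 0.4816 -0.3918  0.1249] midrange [ 0.4811 -0.3921] ray [ 0.4815 -0.3917]
serve top ((479.4898681640625, -329.26995849609375), (171.00099182128906, 64.24422454833984), 88.12022399902344)
top hole 52 [346.5 266.6] [ 0.4925 -0.1364]
top hole 10 [358.8 266.6] [ 0.4934 -0.1757]
top hole 5 [405.8 267.2] [ 0.4947 -0.3266]
top hole 7 [379.  271.6] [ 0.4788 -0.2405]
stock scene cap 32 [379.2 217.1] mean [0.4668 0.1024
[... 249 characters left out ...]
-0.3354] ray [ 0.4913 -0.3324]
serve scene cap 36 [256.  172.4] mean [ 0.4922 -0.2821  0.1237] midrange [ 0.4928 -0.2835] ray [ 0.4935 -0.2809]
serve scene cap 39 [269.4 178.6] mean [ 0.4945 -0.2314  0.124 ] midrange [ 0.4931 -0.2314] ray [ 0.4955 -0.2306]
serve scene cap 38 [282.4 182.8] mean [ 0.4901 -0.1893  0.1244] midrange [ 0.4875 -0.1898] ray [ 0.4907 -0.1888]
serve scene ((491.49945068359375, -261.482666015625), (312.6181640625, 83.9727554321289), 87.91240692138672)
scene hole 100 [231.5 195.2] [ 0.5549 -0.3311]
scene hole 6 [241.2 195.5] [ 0.5401 -0.3063]
scene hole 38 [244.9 203.8] [ 0.5628 -0.273 ]
scene hole 29 [297.3 209.1] [ 0.4986 -0.1344]
[ 0.50232446 -0.02661473  0.21345636]
```

View pics/s16z.png

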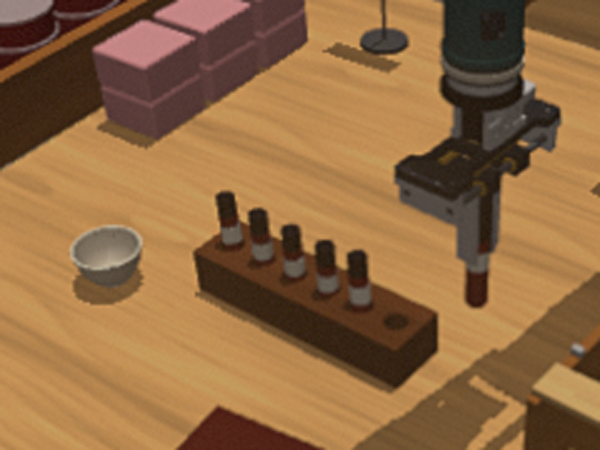

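The rack has settled. Its free hole is now at about (0.493, -0.137), seen at top (346.5,266.6), and the placed vials lean only within their hole play. Go there.

Emit:
{"fn": "step_arm", "kwargs": {
  "commands": [
    {"xyz":[-0.009,-0.03,0.0],"twist":[0,0,0]},
    {"xyz":[-0.009,-0.06,0.0],"twist":[0,0,0]},
    {"xyz":[-0.009,-0.09,0.0],"twist":[0,0,0]},
    {"xyz":[-0.009,-0.11,0.0],"twist":[0,0,0]},
    {"xyz":[-0.009,-0.11,0.0],"twist":[0,0,0]},
    {"xyz":[-0.009,-0.11,0.0],"twist":[0,0,0]},
    {"xyz":[-0.009,-0.11,0.0],"twist":[0,0,0]},
    {"xyz":[-0.009,-0.11,0.0],"twist":[0,0,0]}
  ]
}}

```text
time: 40.38
tool_pos: [0.4933, -0.1351, 0.2135]
ee_rot: [-1.57, -0.0, -0.051]
wrist_force: [0.7, -0.2, -0.6]
width: 0.0235
```

Run:
```python
from h import *
import meas
p,d=snap('scene','scene17')
cv2.imwrite('pics/s17z.png',cv2.resize(p[80:260,140:380,::-1],None,fx=2.5,fy=2.5,interpolation=cv2.INTER_CUBIC))
snap('top','top17'); meas.go('17')
print(robot.get_obs()['tool_pos'])
```

```text
stock top cap 18 [183.3 259.3] mean [0.4958 0.3722 0.1246] midrange [0.4968 0.3729] ray [0.4957 0.3721]
serve top cap 32 [380.1 265.3] mean [ 0.4903 -0.2357  0.1256] midrange [ 0.4909 -0.2354] ray [ 0.4903 -0.2358]
serve top cap 31 [396.3 265.8] mean [ 0.49   -0.286   0.1245] midrange [ 0.4895 -0.2866] ray [ 0.4899 -0.2859]
serve top cap 38 [412.8 267.1] mean [ 0.4868 -0.337   0.1255] midrange [ 0.4869 -0.3368] ray [ 0.4868 -0.3371]
serve top cap 10 [365.5 267.6] mean [ 0.4822 -0.1905  0.1249] midrange [ 0.4823 -0.1904] ray [ 0.4821 -0.1905]
serve top cap 38 [430.7 269.2] mean [ 0.4814 -0.3926  0.1251] midrange [ 0.4809 -0.3923] ray [ 0.4814 -0.3926]
serve top ((486.5643310546875, -354.8932800292969), (119.41142272949219, 79.62389373779297), 88.86197662353516)
top hole 6 [405.5 268.5] [ 0.4905 -0.3256]
top hole 6 [379.  271.3] [ 0.4796 -0.2405]
stock scene cap 28 [379.1 217.2] mean [0.4669 0.1023 0.1245] midrange [0.4676 0.1023] ray [0.4676 0.1025]
serve scene cap 33 [229.9 159.2] mean [ 0.4848 -0.3881  0.1247] midrange [ 0.483  -0.3891] ray [ 0.4851 -0.3878]
serve scene cap 38 [242.9 166.2] mean [ 0.4898 -0.3334  0.1236] midrange [ 0.4882 -0.3352] ray [ 0.4912 -0.332 ]
serve scene cap 33 [256.1 172.2] mean [ 0.4918 -0.2821  0.1243] midrange [ 0.4903 -0.2829] ray [ 0.4925 -0.2814]
serve scene cap 40 [269.6 178.7] mean [ 0.4946 -0.231   0.124 ] midrange [ 0.4935 -0.2317] ray [ 0.4956 -0.2301]
serve scene cap 40 [282.3 182.8] mean [ 0.4898 -0.1898  0.124 ] midrange [ 0.4887 -0.1906] ray [ 0.4908 -0.1891]
serve scene ((491.7735900878906, -260.6968994140625), (311.7304992675781, 83.79981231689453), 88.1402587890625)
scene hole 124 [233.7 197.1] [ 0.5578 -0.3198]
scene hole 9 [246.  198.9] [ 0.5442 -0.2845]
scene hole 5 [249.4 200.8] [ 0.5454 -0.2708]
scene hole 9 [248.6 206.7] [ 0.5667 -0.2563]
scene hole 29 [297.6 209.1] [ 0.4983 -0.1339]
[ 0.49336391 -0.13487998  0.21362099]
```

View pics/s17z.png

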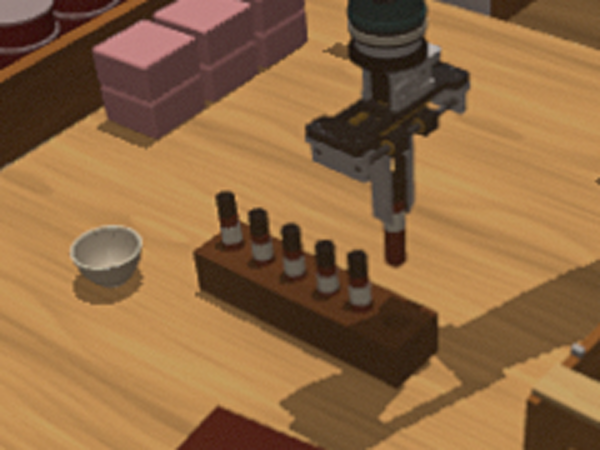

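The rack is stable. Insert with a small y correction of -0.8 mm.

Emit:
{"fn": "step_arm", "kwargs": {
  "commands": [
    {"xyz":[0,-0.0008,-0.03],"twist":[0,0,0]},
    {"xyz":[0,-0.0008,-0.06],"twist":[0,0,0]},
    {"xyz":[0,-0.0008,-0.075],"twist":[0,0,0]},
    {"xyz":[0,-0.0008,-0.081],"twist":[0,0,0]},
    {"xyz":[0,-0.0008,-0.087],"twist":[0,0,0]},
    {"xyz":[0,-0.0008,-0.092],"twist":[0,0,0]},
    {"xyz":[0,-0.0008,-0.092],"twist":[0,0,0]}
  ]
}}

```text
time: 41.07
tool_pos: [0.4936, -0.1364, 0.1216]
ee_rot: [-1.571, -0.0, -0.051]
wrist_force: [-0.7, 0.1, -0.1]
width: 0.0233
```

Emit:
{"fn": "step_arm", "kwargs": {
  "commands": [
    {"xyz":[0,0,-0.01],"twist":[0,0,0]},
    {"xyz":[0,0,-0.02],"twist":[0,0,0]},
    {"xyz":[0,0,-0.028],"twist":[0,0,0]},
    {"xyz":[0,0,-0.034],"twist":[0,0,0]},
    {"xyz":[0,0,-0.037],"twist":[0,0,0]},
    {"xyz":[0,0,-0.037],"twist":[0,0,0]}
  ]
}}

```text
time: 41.57
tool_pos: [0.4931, -0.1366, 0.0843]
ee_rot: [-1.571, 0.001, -0.052]
wrist_force: [-0.9, 0.8, -1.1]
width: 0.0235
```

Emit:
{"fn": "step_arm", "kwargs": {
  "commands": [
    {"xyz":[0,0,0],"twist":[0,0,0]},
    {"xyz":[0,0,0],"twist":[0,0,0]},
    {"xyz":[0,0,0],"twist":[0,0,0]},
    {"xyz":[0,0,0],"twist":[0,0,0]},
    {"xyz":[0,0,0.02],"twist":[0,0,0]},
    {"xyz":[0,0,0.05],"twist":[0,0,0]},
    {"xyz":[0,0,0.09],"twist":[0,0,0]},
    {"xyz":[0,0,0.13],"twist":[0,0,0]},
    {"xyz":[0,0,0.15],"twist":[0,0,0]},
    {"xyz":[0,0,0.15],"twist":[0,0,0]}
  ],
  "fingers": 100
}}

```text
time: 42.4
tool_pos: [0.4959, -0.1376, 0.2416]
ee_rot: [-1.575, -0.012, -0.052]
wrist_force: [0.2, 0.1, 0.4]
width: 0.0575
```

Emit:
{"fn": "step_arm", "kwargs": {
  "commands": [
    {"xyz":[0,0.04,0],"twist":[0,0,-7]},
    {"xyz":[0,0.08,0],"twist":[0,0,-14]},
    {"xyz":[0,0.12,0],"twist":[0,0,-21]},
    {"xyz":[0,0.16,0],"twist":[0,0,-28]},
    {"xyz":[0.02,0.19,0],"twist":[0,0,-35]},
    {"xyz":[0.04,0.22,0],"twist":[0,0,-42]},
    {"xyz":[0.06,0.25,0],"twist":[0,0,-49]},
    {"xyz":[0.08,0.28,0],"twist":[0,0,-56]},
    {"xyz":[0.09,0.31,0],"twist":[0,0,-63]},
    {"xyz":[0.1,0.33,0],"twist":[0,0,-70]},
    {"xyz":[0.11,0.35,0],"twist":[0,0,-77]},
    {"xyz":[0.115,0.367,0],"twist":[0,0,-84]}
  ]
}}

```text
time: 43.4
tool_pos: [0.6086, 0.232, 0.2321]
ee_rot: [-1.574, -0.001, -1.483]
wrist_force: [0.2, 0.2, 0.8]
width: 0.0573
```

Emit:
{"fn": "step_arm", "kwargs": {
  "commands": [
    {"xyz":[0,0,0],"twist":[0,0,-5.6]},
    {"xyz":[0,0,0],"twist":[0,0,-5.6]},
    {"xyz":[0,0,0],"twist":[0,0,-5.6]},
    {"xyz":[0,0,0],"twist":[0,0,-5.6]}
  ]
}}

```text
time: 43.73
tool_pos: [0.6081, 0.2299, 0.2338]
ee_rot: [-1.572, -0.001, -1.574]
wrist_force: [-0.3, -0.6, -0.4]
width: 0.0571
```

Run:
```python
from h import *
import meas
p,d=snap('scene','scene18')
cv2.imwrite('pics/s18z.png',cv2.resize(p[80:360,140:540,::-1],None,fx=2,fy=2,interpolation=cv2.INTER_CUBIC))
snap('top','top18'); meas.go('18')
print(robot.get_obs()['tool_pos'],robot.get_obs()['ee_rot'])
```

```text
serve top cap 29 [347.9 264.3] mean [ 0.4911 -0.1359  0.1251] midrange [ 0.4937 -0.1349] ray [ 0.4911 -0.1359]
serve top cap 37 [366.3 266.2] mean [ 0.4864 -0.193   0.1249] midrange [ 0.4861 -0.1934] ray [ 0.4864 -0.193 ]
serve top cap 33 [379.8 264.7] mean [ 0.4921 -0.2348  0.1257] midrange [ 0.4912 -0.2336] ray [ 0.4922 -0.2349]
serve top cap 38 [396.2 266. ] mean [ 0.4891 -0.2857  0.1252] midrange [ 0.4879 -0.2859] ray [ 0.4891 -0.2857]
serve top cap 39 [412.9 267.2] mean [ 0.4865 -0.3375  0.1248] midrange [ 0.4862 -0.3367] ray [ 0.4865 -0.3375]
serve top cap 38 [430.6 269.4] mean [ 0.4809 -0.3923  0.1251] midrange [ 0.4808 -0.3931] ray [ 0.4809 -0.3923]
serve top ((479.8809814453125, -327.735595703125), (173.852294921875, 64.45838165283203), 88.2104263305664)
top hole 6 [359.  265.7] [ 0.4965 -0.1763]
top hole 7 [379.  271.6] [ 0.4788 -0.2405]
stock scene cap 31 [378.8 217.4] mean [0.4685 0.1021 0.125 ] midrange [0.469  0.1023] ray [0.4687 0.1021]
serve scene cap 32 [229.8 159.2] mean [ 0.4848 -0.3884  0.1244] midrange [ 0.4829 -0.3909] ray [ 0.4854 -0.3878]
serve scene cap 33 [242.8 165.8] mean [ 0.4896 -0.3339  0.1246] midrange [ 0.4871 -0.3345] ray [ 0.49   -0.3334]
serve scene cap 34 [255.9 172.2] mean [ 0.4926 -0.2821  0.1245] midrange [ 0.4918 -0.2831] ray [ 0.4931 -0.2816]
serve scene cap 40 [269.4 178.7] mean [ 0.4948 -0.2312  0.124 ] midrange [ 0.4926 -0.2307] ray [ 0.4958 -0.2303]
serve scene cap 39 [282.4 182.8] mean [ 0.4897 -0.1897  0.1238] midrange [ 0.4875 -0.1904] ray [ 0.4908 -0.1887]
serve scene cap 41 [297.4 191.2] mean [ 0.4966 -0.1334  0.1237] midrange [ 0.4949 -0.1337] ray [ 0.4979 -0.1325]
serve scene ((491.4061279296875, -261.4573974609375), (312.47802734375, 85.73556518554688), 88.54458618164062)
scene hole 139 [234.7 196.6] [ 0.5545 -0.3189]
scene hole 13 [248.2 205.5] [ 0.5633 -0.2606]
[0.6081763  0.22973343 0.23441881] [-1.57096791e+00 -2.21883530e-04 -1.57486233e+00]
```

View pics/s18z.png

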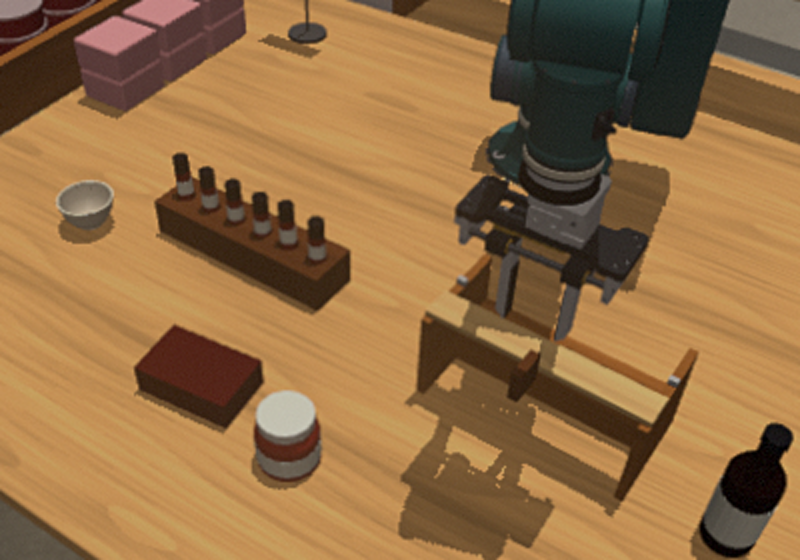

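All six vials are seated in the tasting rack: cap tops are at z ≈ 0.125 and leans are within hole play. Now grip the fin and close the cover.

Emit:
{"fn": "step_arm", "kwargs": {
  "commands": [
    {"xyz":[0,0.0005,-0.03],"twist":[0,0,-2.4]},
    {"xyz":[0,0.0005,-0.06],"twist":[0,0,-2.4]},
    {"xyz":[0,0.0005,-0.08],"twist":[0,0,-2.4]},
    {"xyz":[0,0.0005,-0.094],"twist":[0,0,-2.4]},
    {"xyz":[0,0.0005,-0.102],"twist":[0,0,-2.4]},
    {"xyz":[0,0.0005,-0.102],"twist":[0,0,-2.4]},
    {"xyz":[0,0.0005,-0.102],"twist":[0,0,-2.4]}
  ]
}}

```text
time: 44.42
tool_pos: [0.6085, 0.2306, 0.133]
ee_rot: [-1.57, 0.0, -1.617]
wrist_force: [0.4, 0.5, 1.2]
width: 0.0573
```

Emit:
{"fn": "step_arm", "kwargs": {
  "commands": [
    {"xyz":[0,0,0],"twist":[0,0,0]},
    {"xyz":[0,0,0],"twist":[0,0,0]},
    {"xyz":[0,0,0],"twist":[0,0,0]},
    {"xyz":[0,0,0],"twist":[0,0,0]},
    {"xyz":[0,0,0],"twist":[0,0,0]},
    {"xyz":[0,0,0],"twist":[0,0,0]},
    {"xyz":[0,0,0],"twist":[0,0,0]},
    {"xyz":[0,0,0],"twist":[0,0,0]},
    {"xyz":[0,0,0],"twist":[0,0,0]},
    {"xyz":[0,0,0],"twist":[0,0,0]},
    {"xyz":[0,0,0],"twist":[0,0,0]}
  ],
  "fingers": 255
}}

```text
time: 45.33
tool_pos: [0.6083, 0.2303, 0.1326]
ee_rot: [-1.571, -0.001, -1.618]
wrist_force: [-0.2, -3.1, 1.9]
width: 0.0139
```

Emit:
{"fn": "step_arm", "kwargs": {
  "commands": [
    {"xyz":[0,0,0.005],"twist":[0,0,0]},
    {"xyz":[0,0,0.01],"twist":[0,0,0]},
    {"xyz":[0,0,0.015],"twist":[0,0,0]},
    {"xyz":[0,0,0.015],"twist":[0,0,0]},
    {"xyz":[0,0,0.015],"twist":[0,0,0]},
    {"xyz":[0,0,0.015],"twist":[0,0,0]}
  ]
}}

```text
time: 45.83
tool_pos: [0.6084, 0.2303, 0.1473]
ee_rot: [-1.571, -0.001, -1.618]
wrist_force: [0.5, -4.5, -2.5]
width: 0.0137
```

Run:
```python
from h import *
p,d=snap('scene','s19'); Q=pts('scene',d)
m=(abs(Q[...,2]-.15)<.02)&(abs(Q[...,1]-.235)<.16)&(Q[...,0]>.53)&(Q[...,0]<.59)&(p[...,0]>130);print(m.sum(),np.median(Q[m],0))
print(robot.get_obs()['tool_pos'],robot.get_obs()['width'])
```

```text
1105 [0.56587731 0.30095684 0.15547597]
[0.60842841 0.23026861 0.14722396] 0.01387059534122872
```

The cover is lifted 15 mm. Slide it back.

Emit:
{"fn": "step_arm", "kwargs": {
  "commands": [
    {"xyz":[-0.008,0,0],"twist":[0,0,0]},
    {"xyz":[-0.017,0.001,0],"twist":[0,0,0]},
    {"xyz":[-0.026,0.001,0],"twist":[0,0,0]},
    {"xyz":[-0.035,0.002,0],"twist":[0,0,0]},
    {"xyz":[-0.044,0.002,0],"twist":[0,0,0]},
    {"xyz":[-0.053,0.002,0],"twist":[0,0,0]},
    {"xyz":[-0.062,0.003,0],"twist":[0,0,0]},
    {"xyz":[-0.071,0.003,0],"twist":[0,0,0]},
    {"xyz":[-0.079,0.004,0],"twist":[0,0,0]},
    {"xyz":[-0.085,0.004,0],"twist":[0,0,0]},
    {"xyz":[-0.085,0.004,0],"twist":[0,0,0]},
    {"xyz":[-0.085,0.004,0],"twist":[0,0,0]}
  ]
}}

```text
time: 46.88
tool_pos: [0.5241, 0.2342, 0.1485]
ee_rot: [-1.566, -0.001, -1.617]
wrist_force: [4.4, -6.3, -2.9]
width: 0.0139
```

Run:
```python
from h import *
p,d=snap('scene','s20'); Q=pts('scene',d)
m=(abs(Q[...,2]-.15)<.02)&(abs(Q[...,1]-.235)<.16)&(Q[...,0]>.44)&(Q[...,0]<.5)&(p[...,0]>130);print(m.sum(),np.median(Q[m],0))
print(robot.get_obs()['tool_pos'],robot.get_obs()['width'])
cv2.imwrite('pics/s20z.png',cv2.resize(p[120:340,320:560,::-1],None,fx=2.5,fy=2.5))
```

```text
1043 [0.47889767 0.2889477  0.15610032]
[0.5240855  0.23422137 0.14830551] 0.013760078724863437
```

View pics/s20z.png

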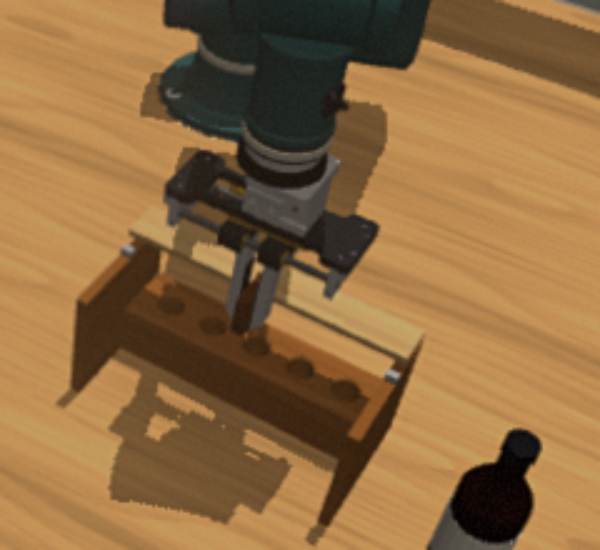

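The cover is back over the five empty holes, against its end stop (4.4 N in x). Lower and release.

Emit:
{"fn": "step_arm", "kwargs": {
  "commands": [
    {"xyz":[0,0,-0.005],"twist":[0,0,0]},
    {"xyz":[0,0,-0.01],"twist":[0,0,0]},
    {"xyz":[0,0,-0.014],"twist":[0,0,0]},
    {"xyz":[0,0,-0.015],"twist":[0,0,0]},
    {"xyz":[0,0,-0.015],"twist":[0,0,0]},
    {"xyz":[0,0,-0.015],"twist":[0,0,0]}
  ]
}}

```text
time: 47.43
tool_pos: [0.5241, 0.2342, 0.133]
ee_rot: [-1.567, -0.001, -1.618]
wrist_force: [4.1, -6.5, -2.7]
width: 0.0134
```

Emit:
{"fn": "step_arm", "kwargs": {
  "commands": [
    {"xyz":[0,0,0],"twist":[0,0,0]},
    {"xyz":[0,0,0],"twist":[0,0,0]},
    {"xyz":[0,0,0],"twist":[0,0,0]},
    {"xyz":[0,0,0],"twist":[0,0,0]},
    {"xyz":[0,0,0],"twist":[0,0,0]},
    {"xyz":[0,0,0.02],"twist":[0,0,0]},
    {"xyz":[0,0,0.05],"twist":[0,0,0]},
    {"xyz":[0,0,0.09],"twist":[0,0,0]},
    {"xyz":[0,0,0.12],"twist":[0,0,0]},
    {"xyz":[0,0,0.12],"twist":[0,0,0]}
  ],
  "fingers": 100
}}

```text
time: 48.27
tool_pos: [0.5259, 0.2363, 0.2614]
ee_rot: [-1.557, 0.006, -1.617]
wrist_force: [-0.4, 0.1, 1.3]
width: 0.0573
```

Emit:
{"fn": "step_arm", "kwargs": {
  "commands": [
    {"xyz":[-0.03,-0.03,0],"twist":[0,0,0]},
    {"xyz":[-0.06,-0.06,0],"twist":[0,0,0]},
    {"xyz":[-0.09,-0.09,0],"twist":[0,0,0]},
    {"xyz":[-0.12,-0.12,0],"twist":[0,0,0]},
    {"xyz":[-0.15,-0.15,0],"twist":[0,0,0]},
    {"xyz":[-0.16,-0.18,0],"twist":[0,0,0]},
    {"xyz":[-0.17,-0.21,0],"twist":[0,0,0]},
    {"xyz":[-0.17,-0.21,0],"twist":[0,0,0]},
    {"xyz":[-0.17,-0.21,0],"twist":[0,0,0]},
    {"xyz":[-0.17,-0.21,0],"twist":[0,0,0]}
  ]
}}

```text
time: 49.1
tool_pos: [0.3535, 0.0254, 0.2524]
ee_rot: [-1.57, 0.001, -1.617]
wrist_force: [-0.0, 0.9, 0.4]
width: 0.0569
```

Run:
```python
from h import *
import meas
p,d=snap('scene','scene21')
Q=pts('scene',d)
m=(abs(Q[...,2]-.14)<.02)&(abs(Q[...,1]-.235)<.16)&(Q[...,0]>.44)&(Q[...,0]<.5)&(p[...,0]>130);print(m.sum(),np.median(Q[m],0))
p,d=snap('top','top21'); meas.go('21'); P=pts('top',d)
v,u=np.mgrid[0:480,0:640]
hsv=cv2.cvtColor(p,cv2.COLOR_RGB2HSV)
m=(v>245)&(v<290)&(u>165)&(u<290)&(P[...,2]>.136)&(hsv[...,2]>130)
k,l,s,_=cv2.connectedComponentsWithStats(m.astype(np.uint8));m=l==1+np.argmax(s[1:,4])
print(cv2.minAreaRect(np.argwhere(m)[:,::-1].astype(np.float32)))
print(robot.get_obs()['tool_pos'],robot.get_obs()['qvel'].round(3))
```

```text
1463 [0.47605146 0.25141467 0.14028303]
stock top cap 8 [183.9 252.5] mean [0.517  0.3717 0.1252] midrange [0.5165 0.3721] ray [0.517  0.3718]
serve top cap 33 [347.6 263.8] mean [ 0.4928 -0.135   0.1243] midrange [ 0.4923 -0.1349] ray [ 0.4927 -0.135 ]
serve top cap 39 [366.4 266.4] mean [ 0.4858 -0.1931  0.125 ] midrange [ 0.4859 -0.1935] ray [ 0.4858 -0.1931]
serve top cap 35 [380.  264.7] mean [ 0.4922 -0.2354  0.125 ] midrange [ 0.4913 -0.2355] ray [ 0.4922 -0.2354]
serve top cap 37 [396.5 266.1] mean [ 0.4889 -0.2868  0.1245] midrange [ 0.4883 -0.2869] ray [ 0.4889 -0.2867]
serve top cap 40 [412.6 267. ] mean [ 0.4871 -0.3365  0.1251] midrange [ 0.4872 -0.3363] ray [ 0.4871 -0.3366]
serve top cap 34 [430.6 269.3] mean [ 0.4811 -0.3922  0.125 ] midrange [ 0.4806 -0.3924] ray [ 0.4811 -0.3922]
serve top ((500.180419921875, -206.71099853515625), (178.8096466064453, 70.3037109375), 51.27777862548828)
top hole 9 [359.2 265.7] [ 0.4965 -0.177 ]
top hole 7 [389.7 268. ] [ 0.4911 -0.2749]
top hole 6 [421.  269.5] [ 0.4884 -0.3754]
top hole 7 [379.  271.6] [ 0.4788 -0.2405]
stock scene 
[... 563 characters left out ...]
 178.8] mean [ 0.4944 -0.2309  0.1237] midrange [ 0.4927 -0.2312] ray [ 0.4957 -0.2297]
serve scene cap 38 [282.2 182.7] mean [ 0.49   -0.1898  0.1246] midrange [ 0.4881 -0.1903] ray [ 0.4905 -0.1895]
serve scene cap 42 [297.4 191.3] mean [ 0.4968 -0.1332  0.1238] midrange [ 0.4959 -0.1336] ray [ 0.498  -0.1323]
serve scene ((492.07745361328125, -260.36492919921875), (309.128173828125, 84.14662170410156), 87.93626403808594)
scene hole 130 [234.1 196.7] [ 0.5557 -0.3204]
scene hole 5 [248.4 208.8] [ 0.574  -0.2507]
((226.0718994140625, 266.50518798828125), (96.54325866699219, 14.167848587036133), 4.134671211242676)
[0.35360037 0.02590182 0.25225536] [ 0.009  0.007 -0.002 -0.002  0.003 -0.002]
```

View pics/scene21.png

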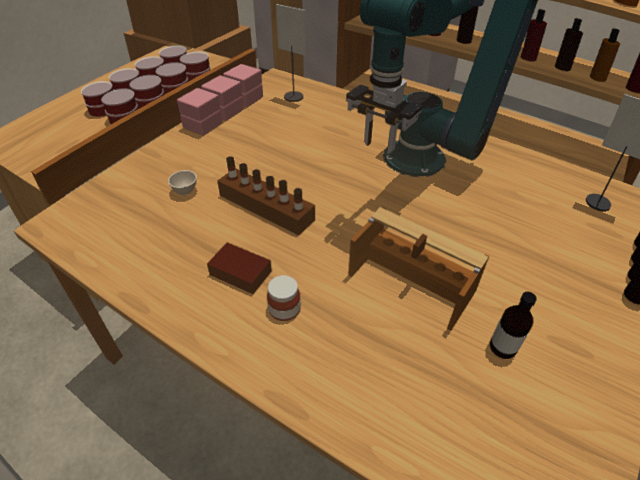

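View pics/top21.png

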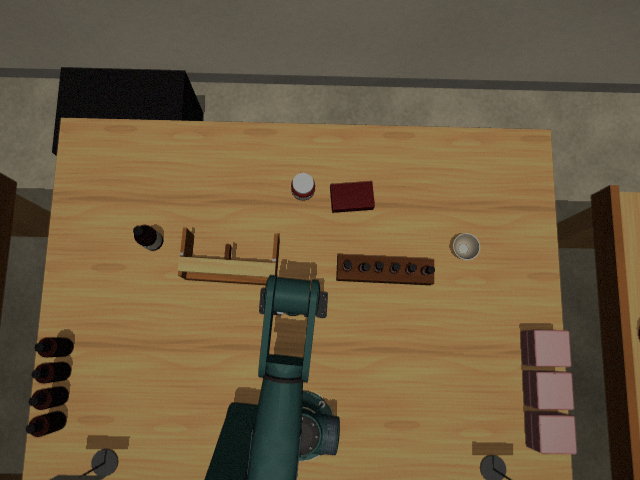

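The cover is at the same pixels as at the start (226.1,266.5), with its top at z 0.140. Six caps stand in the tasting rack, the other goods have not moved, and the arm is clear. Handing in.

```bash
python3 -c "
from bench import robot
print(robot.close_job())"
```

```text
the job is handed in; nothing more can be done
None
```

The job is handed in at about 49 s of the 210 s allowed. I lifted the cover over its bumps, slid it fully open and let it down. All five vials then went into the free holes of the tasting rack, the vial already there stayed put, and the cover went back over the bumps and shut.

- **Knock to the tasting rack:** just before the last vial it was shoved about 10 mm towards -x and -y. I measured it again and adjusted the last insertion; the rack did not move after that.
- **Vials:** the last check shows six caps at about 125 mm, the seated height. Some vials, including the kept one, lean in their holes after the knock. I put the lean at about 0.1 rad at most, from the hole play and not measured directly; the limit is 0.2 rad.
- **Cover and the rest:** the cover is within 0.1 px of where it started, with its top at 140 mm, and the arm is clear of everything. The bottle, jar, box and bowl look unmoved in the pictures, though I did not measure them.
- **Camera disagreement:** the scene camera places caps 2 to 5 mm off the top camera, towards itself, so I used the top camera for positions.

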